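# Hold a stuck tin in the desk clamp

## Robot

A 7-joint arm with a two-finger parallel gripper is mounted at the origin on the work surface. World frame = base frame: x ahead of the robot, y to its left, z up, the work surface at z = 0. Lengths are in m, angles in rad, forces in N, time in s.
With the tool pointing down it reaches from about 0.4 to 0.85 m from the base axis. Payload 4.5 kg.
Tool frame: the origin (TCP) lies between the finger pads; the fingertips stand 8 mm ahead of it and the grasp point (between the pads) lies 11 mm behind it; z points along the fingers, y is the direction in which the jaws open and shut (so a half turn about z gives the same grasp; the last joint's range is limited). The gripper opens to 88 mm and grips with 3 to 60 N. Pads are 18 mm wide; open, the fingers measure 123 mm over their backs; the gripper's body (75 mm by 187 mm) begins 45 mm behind the grasp point.
Start: joints at [1.192, 0.689, -0.195, 1.565, 0.157, 0.902, -0.215], TCP at [0.251, -0.573, 0.247] pointing down, gripper open.
Joint ranges: [-3.01, 3.01], [-0.46, 2.08], [-1.47, 1.51], [0.13, 2.56], [-1, 4.14], [0.04, 2.09], [-2.66, 2.66]. Speed limits (rad/s): [2.57, 2.57, 3.14, 3.14, 3.14, 3.14, 3.14].

## Interface

Orientations are given as a unit quaternion [x, y, z, w].
In Python, from plant import r gives the robot as it stands.
- The arm moves only by the tool carry_out, never from a script. Its argument "commands" is a list that holds one entry, the list of rows, each a list of 7 numbers: the turn, a rotation vector about the tool's x, y, z in rad, then the shift along the tool's x, y, z in cm, then the finger opening in cm, from 0 to 8.81. A call has 1 to 10 rows; each row is the pose to reach, as a shift and turn from the pose commanded when the call began, along the tool's axes at that moment; what a row does not reach only later rows make up. A row lasts 1/12 s, in which the tool goes at most 41.7 mm and 7.16 degrees, less where a joint would pass 70% of its speed; a pose out of reach is approached as far as the arm can. A call with a gripper value outside its range is refused whole. The fingers move at their own pace and stop on an object; "force" is the grip in N (left out, the last holds). Time passes only in rows, so rows that repeat a pose let the fingers close. It gives the time, the measured TCP pose, the force and the opening at its end, in the units of the state.
- r.get_state(): the state, without advancing time (a new reading comes with each control period).
- r.snapshot(name): name is "scene" or "top" or "wrist"; returns a dict with "pixels" (480x640x3 uint8, red, green, blue), "mtx" (3x3 intrinsics, pixels), "xyz" and "rotation" of the camera in the world. Camera axes: x right, y down, z forward; pixel columns grow to the right and rows downward; lengths in m; the calibration is good to about 2 mm. A picture is of the moment at which its call begins. There is no depth.
- r.finish_job(): hands the job in, once; it reports no verdict.
The state is a dict: "clock": time; "q": joint angles; "qd": joint speeds; "joint_torque": joint torques, N m; "tool_pos": TCP position; "eef_rot": TCP orientation; "contact_force": force on the tool from outside, world axes, zero at the start; "moment": the same for the moment, N m; "opening": opening from 0.0 (shut) to 1.0 (fully open).
Only numpy, scipy, OpenCV 4.12 (cv2) and the standard library are available. Lean on these libraries where they do the work, as an engineer would, in place of code of your own. Each camera call takes 0.05 s, during which the arm holds its last target.

## Task

The cap of the small aluminium tin is stuck: stand the tin upright and centred on the sprung pan between the jaws of the desk clamp and let go of it, then pump the clamp's orange trigger towards the black handle, as often as it takes, until the moving jaw has pushed the tin against the fixed jaw. Finish still holding the trigger squeezed so that the moving jaw's sprung pad is pressed about half way in; never drive that pad to its stop, which would dent the thin tin. Move the jaw only with the trigger, never by pushing the jaw or its bar, and leave the other things on the desk alone.

Things in the scene. Friction and masses are not known exactly. Their poses are not given: they have to be found in the camera images.
- clamp: Bar clamp fixed to the desk, 330 mm long. Origin on the desk; x axis along the toothed bar towards the moving jaw, z up. In this frame, mm: foot plate x -70..165, y +-38, z 0..10; grey cheeks x -70..65, y +-18, up to z 60 (64 at the handle's root); pan centre x 122, y 0. Bar 12 mm wide, z 26..43, passes below the pan; its tail may stick out to x -125
- handle (a point): Centre of the clamp's fixed upright black handle post: clamp frame x -34, y 0, z 105 mm. The post measures x -40..-28, y +-13, z 60..135 mm. Handle and trigger together measure 50 mm over their outer faces at rest, 26 mm fully squeezed; both can be straddled from above
- fixed_jaw (a point): Centre of the fixed jaw's rubber face, which looks to the clamp's +x: clamp frame x 90, y 0, z 76 mm. Face 44 mm wide, z 64..88; the jaw fills x 58..90, y +-22, up to z 90 mm. A tin pushed against it has its axis at x 113 mm
- trigger: Orange trigger paddle, 10 mm thick, 24 wide, z 75..135. Origin mid outer face (towards the fixed jaw), at rest at x 10, y 0, z 105 mm in the clamp's frame, same axes. Slides 24 mm in the clamp's -x to the handle, springs back in 0.4 s when let go (3 to 6 N, plus 3 N for the bar and the pad's push). Ratchet, 10 mm teeth: squeezing moves the bar along after up to 10 mm of free travel, so 14..24 mm a squeeze
- bar: Toothed bar with the moving jaw; closes in the clamp's -x, up to 95 mm, by the trigger. Origin: centre of the pad's face as it is when NOT pressed in, 76 mm above the desk, at first at clamp x 180..215 mm; same axes. Pad face 44 mm wide, 24 tall; jaw upright 26..38 mm behind the origin (+x), 40 wide, top 92 mm high. The bar stays when the trigger is let go, slipping back at most 10 mm under load
- pad (a joint): How far the moving jaw's sprung rubber pad is pressed in, m: 0 out, 0.020 at its stop (a yellow stem behind the pad shows it). Stiffness 700 N/m: half way, 0.010, is a push of 7 N on the tin
- pan (a joint): How far the sprung pan is pressed down, m: 0 empty, at most 0.012; 300 N/m. The tin's weight alone sinks it 3 to 7 mm
- pan_top (a point): Centre of the flat top of the round pan (60 mm across, no rim, blue ring on it), 60 mm above the desk when empty
- tin: Small aluminium tin standing upright, 58 mm tall, 0.1 to 0.2 kg: thin-walled body 46 mm across up to 40 mm, above it a stiff twist cap 50 mm across, 18 mm tall (pick it up by the cap). Origin in the centre of its underside, z up
- eraser: White eraser block in a blue sleeve, 60 x 26 x 14 mm, bystander; origin in the centre of its underside
- pen: Navy pen lying along its x, 140 mm long, 10 mm thick, bystander; origin in the middle of its underside
- tile: Cork-backed blue ceramic tile, 95 x 95 x 11 mm, bystander; origin in the centre of its underside
- clip_holder: Empty chrome spring clip on a 50 x 70 mm base, 110 mm tall, bystander; origin in the centre of its underside
- phone_stand: Clear blue-tinted acrylic phone stand, 85 x 75 mm, 110 mm tall, bystander; origin in the centre of its underside
- pencil_cup: Empty white cup, 72 mm across, 95 mm tall, bystander; origin in the centre of its underside
Not all that is in view belongs to the job. Of the things like the tin, leave any that is red; of the rest the smaller one is meant.

How it is judged:
By the outcome, as a careful person would: the job done as asked, in the order asked, and still so for the second after the job is handed in, while the arm keeps its last pose, push and grip.
It also fails if it takes over 64 s, if anything falls off the work surface, if the arm or the gripper's body presses on something with over 40 N, if the wrist force passes 120 N, or if a joint passes its speed limit or range.

## Working session

There is one attempt and no reset: what is moved stays moved. The work goes in short steps, Python scripts to look and compute and a tool call to move; the robot and the scene stay as the last step left them, time stands still between calls to the robot, and variables do not carry over. Pictures are saved under pics/ and viewed, and the job is handed in when it is done.

Besides the shell and the picture viewer there is one more tool, called after "Request:" as name(argument=value, ...), one argument or row to a line, values as JSON. carry_out: Moves the arm, as the interface text tells. Its arguments: {"type":"object","properties":{"commands":{"type":"array"},"force":{"type":"number"}},"required":["commands"]}

```bash
ls; mkdir -p pics
python3 - <<'E'
from plant import r
import cv2
s=r.get_state(); print(s)
for n in("scene","top","wrist"):
    d=r.snapshot(n); cv2.imwrite(f"pics/{n}0.png",d["pixels"][:,:,::-1]); print(n,d["mtx"],d["xyz"],d["rotation"])
E
```

```text
pics
{'clock': 0.0, 'q': array([ 1.1917817 ,  0.68997107, -0.19450019,  1.56635809,  0.15729374,
        0.90250093, -0.21512081]), 'qd': array([ 0.00018881, -0.0013779 , -0.00042409,  0.00032375, -0.00164673,
       -0.00240118,  0.00025129]), 'joint_torque': array([ 1.14970530e-04, -5.27562439e+01, -1.26678865e+00, -1.53433585e+01,
       -5.25286503e-02,  6.42881845e-03,  1.58495814e-04]), 'tool_pos': array([ 0.25044076, -0.571945  ,  0.24591399]), 'eef_rot': array([ 9.78767909e-01,  2.04969575e-01, -2.57491561e-04, -8.87004955e-04]), 'contact_force': array([ 0.00880066,  0.24399872, -0.08364272]), 'moment': array([ 0.03057095, -0.03678832, -0.00406254]), 'opening': 1.0004283427959906}
scene [[519.78711102   0.         316.22342589]
 [  0.         519.78711102 243.62197418]
 [  0.           0.           1.        ]] [1.05746512 0.80943698 0.93773815] [ 0.24566075  0.88082055 -0.38703866 -0.1183513 ]
top [[556.31788949   0.         322.09566755]
 [  0.         556.31788949 237.34225759]
 [  0.           0.           1.        ]] [0.45570329 0.02453311 1.12321152] [ 0.71386249 -0.6975336   0.04846346 -0.03871074]
wrist [[354.50397672   0.         318.05618617]
 [  0.         354.50397672 242.51981178]
 [  0.           0.           1.        ]] [ 0.32523846 -0.53966341  0.38461334] [ 0.82601634 -0.54026095 -0.08930162  0.13356769]
```

View pics/scene0.png

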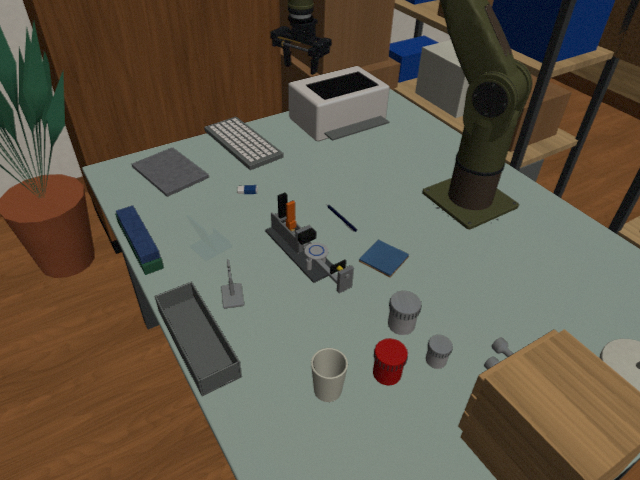

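View pics/top0.png

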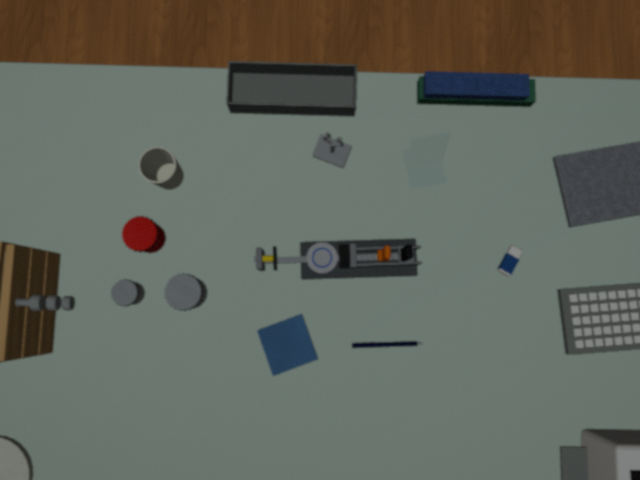

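View pics/wrist0.png

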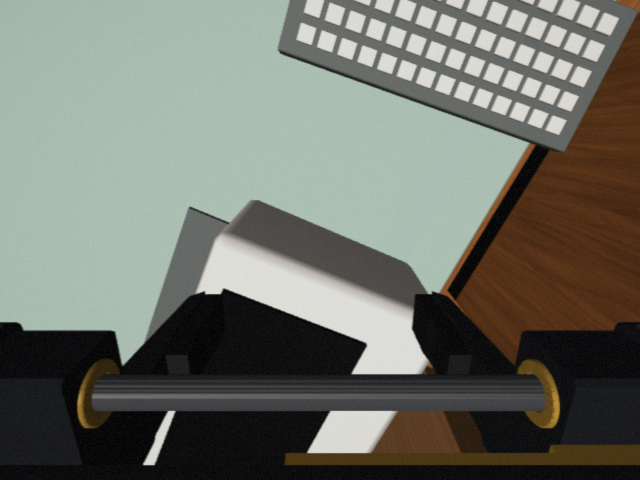

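The scene view has the small grey tin at (438,350) and the larger grey one at (403,312), with the red tin at (390,362). The clamp is around (310,245). In the top view the small tin is at (125,292), the pan at (322,258), the moving jaw at (262,259) and the handle at (407,252).

```bash
cat > h.py <<'E'
import numpy as np, cv2
from scipy.spatial.transform import Rotation as R
def ray(d,u,v):
    K=d["mtx"]; return R.from_quat(d["rotation"]).apply(np.linalg.inv(K)@[u,v,1.])
def onz(d,u,v,z):
    k=ray(d,u,v); return d["xyz"]+k*(z-d["xyz"][2])/k[2]
def proj(d,p):
    c=R.from_quat(d["rotation"]).inv().apply(np.array(p)-d["xyz"]); q=d["mtx"]@c; return q[:2]/q[2]
E
python3 - <<'E'
from h import *
from plant import r
d=r.snapshot("top"); s=r.snapshot("scene")
print(R.from_quat(d["rotation"]).as_matrix().round(2))
for n,u,v,z in[("tin",125,292,.058),("big",184,292,.07),("pan",322,258,.06),("jaw",262,259,.09),("handle",407,252,.135),("trig",386,254,.135)]:
    print(n,onz(d,u,v,z).round(3))
for n,u,v,z in[("tin",440,344,.058),("pan",317,251,.06)]: print(n,onz(s,u,v,z).round(3))
t=d["pixels"][225:290,235:435,::-1]; cv2.imwrite("pics/tc.png",cv2.resize(t,None,fx=4,fy=4,interpolation=cv2.INTER_CUBIC))
t=d["pixels"][200:340,90:230,::-1]; cv2.imwrite("pics/tc2.png",cv2.resize(t,None,fx=4,fy=4,interpolation=cv2.INTER_CUBIC))
t=s["pixels"][180:300,255:365,::-1]; cv2.imwrite("pics/sc.png",cv2.resize(t,None,fx=5,fy=5,interpolation=cv2.INTER_CUBIC))
E
```

```text
[[ 0.02 -0.99  0.12]
 [-1.   -0.02 -0.01]
 [ 0.02 -0.12 -0.99]]
tin [0.475 0.383 0.058]
big [0.477 0.268 0.07 ]
pan [0.548 0.011 0.06 ]
jaw [0.541 0.123 0.09 ]
handle [ 0.556 -0.14   0.135]
trig [ 0.551 -0.103  0.135]
tin [0.477 0.39  0.058]
pan [0.55  0.019 0.06 ]
```

View pics/tc.png

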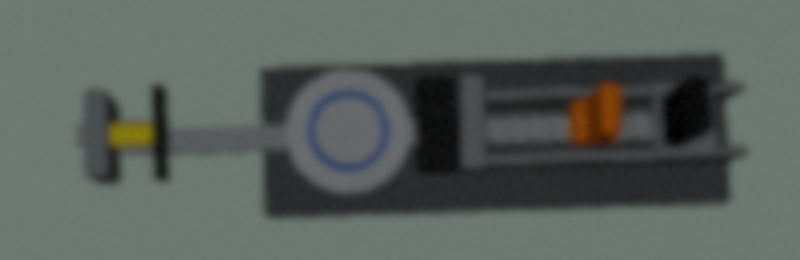

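View pics/tc2.png

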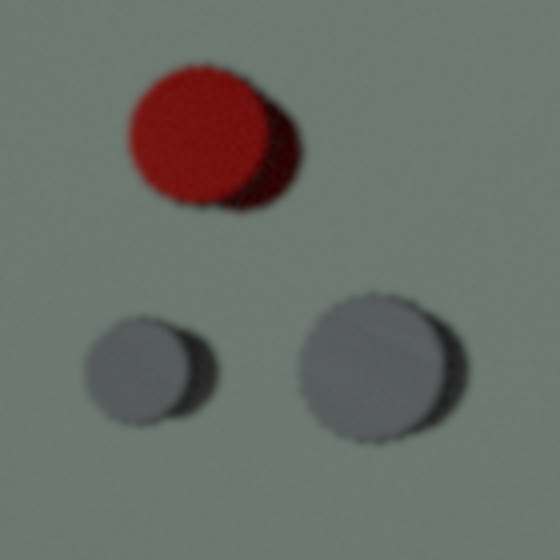

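View pics/sc.png

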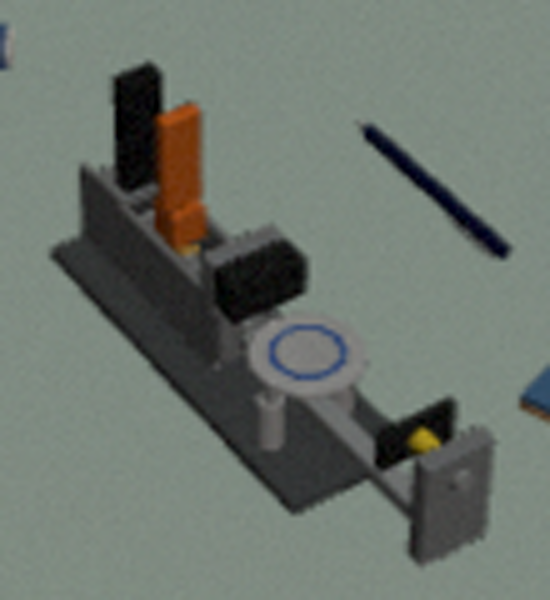

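```bash
cat >> h.py <<'E'
def tri(d,a,s,b):
    k1,k2=ray(d,*a),ray(s,*b); k1/=np.linalg.norm(k1);k2/=np.linalg.norm(k2)
    A=np.array([k1,-k2]).T; t=np.linalg.lstsq(A,s["xyz"]-d["xyz"],rcond=None)[0]
    p,q=d["xyz"]+k1*t[0],s["xyz"]+k2*t[1]; return (p+q)/2,np.linalg.norm(p-q)
E
python3 - <<'E'
from h import *
from plant import r
d=r.snapshot("top"); s=r.snapshot("scene")
def ring(im,x0,y0,x1,y1):
    h=cv2.cvtColor(im[y0:y1,x0:x1],cv2.COLOR_RGB2HSV); m=cv2.inRange(h,(105,70,40),(130,255,255))
    p=np.argwhere(m)[:,::-1].astype(np.float32); e=cv2.fitEllipse(cv2.convexHull(p)); print(len(p),e); return np.array(e[0])+[x0,y0]
a=ring(d["pixels"],305,240,340,275); b=ring(s["pixels"],300,235,335,265)
print("pan px",a,b,onz(d,*a,.06),onz(s,*b,.06),tri(d,a,s,b))
def c(u,v):return 235+u/4,225+v/4
P=[onz(d,*c(u,v),.01) for u,v in((263,70),(722,57),(729,199),(268,215))]
print(np.round(P,4))
for i,j in((0,1),(3,2),(0,3),(1,2)): e=P[i]-P[j];print(np.linalg.norm(e),np.degrees(np.arctan2(e[1],e[0])))
t=s["pixels"][280:400,360:470,::-1]; cv2.imwrite("pics/sc2.png",cv2.resize(t,None,fx=5,fy=5,interpolation=cv2.INTER_CUBIC))
E
```

```text
86 ((16.536928176879883, 17.276033401489258), (19.514892578125, 20.003475189208984), 161.26275634765625)
45 ((16.019041061401367, 14.963915824890137), (10.73751449584961, 15.079419136047363), 90.5768814086914)
pan px [321.53692818 257.2760334 ] [316.01904106 249.96391582] [0.54917291 0.01152596 0.06      ] [0.54975523 0.01493012 0.06      ] (array([0.54878036, 0.01196003, 0.05729471]), np.float64(0.0015644849164838251))
[[ 0.5824  0.0534  0.01  ]
 [ 0.5946 -0.1781  0.01  ]
 [ 0.5229 -0.1818  0.01  ]
 [ 0.5096  0.049   0.01  ]]
0.23186243443493565 93.00532336879044
0.23109771716336514 93.30038306073233
0.07291233100164196 3.5031390116302816
0.07171961141145407 2.8980415676998397
```

View pics/sc2.png

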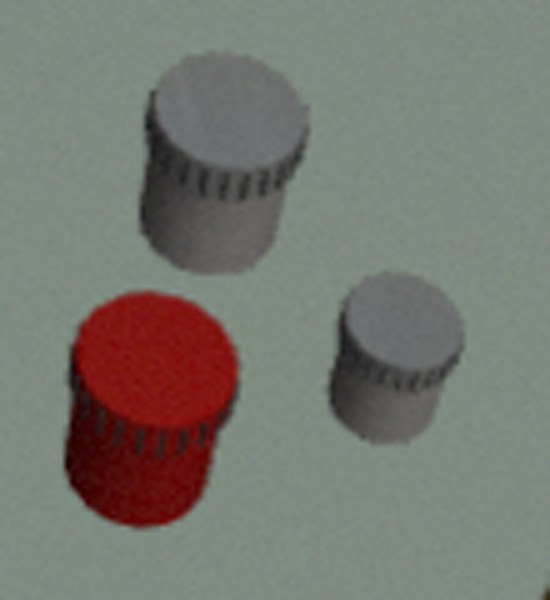

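Run:
```python
from h import *
from plant import r
d=r.snapshot("top"); s=r.snapshot("scene")
for n,a,b in(("tin",(125,292.75),(440.6,344.4)),("big",(90+372/4,200+368/4),(360+230/5,280+111/5)),("red",(90+200/4,200+135/4),(360+157/5,280+358/5))):
    print(n,tri(d,a,s,b)); 
print(onz(d,125,292.75,.058),onz(s,440.6,344.4,.058))
# jaw pad front face; yellow stem ; handle, trigger at top
c=lambda u,v:(235+u/4,225+v/4)
o=np.array([.549,.012,0]);ang=np.radians(93.1);ex=np.array([np.cos(ang),np.sin(ang),0]);
for n,u,v,z in(("pad front",166,133,.088),("jaw back",84,135,.092),("jaw front",116,135,.092),("handle tail",707,108,.135),("handle front",672,108,.135),("trig L",596,110,.135),("trig R",622,110,.135)):
    p=onz(d,*c(u,v),z); print(n,p.round(4),"clampx",122+1000*(p-o)@ex)
```

```text
tin (array([0.47208411, 0.3864152 , 0.04975144]), np.float64(0.0031425165741284524))
big (array([0.47554914, 0.27074521, 0.07236795]), np.float64(0.0030720394071237604))
red (array([0.58379088, 0.35836662, 0.07037757]), np.float64(0.0030604809320217163))
[0.47312647 0.38255134 0.058     ] [0.47614593 0.39117501 0.058     ]
pad front [0.5429 0.0958 0.088 ] clampx 205.97930655980662
jaw back [0.5408 0.1335 0.092 ] clampx 243.72592278340443
jaw front [0.5411 0.1186 0.092 ] clampx 228.90838669800945
handle tail [ 0.5558 -0.1487  0.135 ] clampx -38.81516267009445
handle front [ 0.5555 -0.133   0.135 ] clampx -23.13472796471015
trig L [ 0.5538 -0.099   0.135 ] clampx 10.92917771016161
trig R [ 0.554  -0.1106  0.135 ] clampx -0.7049677911312813
```

```bash
cat >> h.py <<'E'
def plan(st,p,yaw):
    """tool-frame shift cm and rotvec to go from st to world p, pointing down with tool x at yaw deg"""
    R0=R.from_quat(st["eef_rot"]); th=np.radians(yaw)/2
    R1=R.from_quat([np.cos(th),np.sin(th),0,0])
    print("turn",(R0.inv()*R1).as_rotvec().round(3),"shift cm",(R0.inv().apply(np.array(p)-st["tool_pos"])*100).round(2))
E
python3 - <<'E'
from h import *
from plant import r
plan(r.get_state(),[.45,-.25,.27],93.1)
E
```

```text
turn [-0.    -0.    -1.212] shift cm [ 31.19 -21.54  -2.33]
```

Request:
carry_out(
  commands=[
    [[0,0,-0.12,3.1,-2.15,-0.23,8],[0,0,-0.24,6.2,-4.3,-0.46,8],[0,0,-0.36,9.3,-6.45,-0.7,8],[0,0,-0.48,12.4,-8.6,-0.92,8],[0,0,-0.6,15.5,-10.75,-1.15,8],[0,0,-0.72,18.6,-12.9,-1.4,8],[0,0,-0.84,21.7,-15.05,-1.6,8],[0,0,-0.96,24.8,-17.2,-1.85,7.5],[0,0,-1.08,28,-19.35,-2.1,7.2],[0,0,-1.2,31.2,-21.5,-2.3,7]],
  ],
)

```text
clock: 1.28
tool_pos: [0.451, -0.249, 0.2702]
eef_rot: [0.69, 0.724, -0.0, 0.0]
contact_force: [0.4, -0.1, -0.4]
opening: 0.798
```

Run:
```python
from h import *
from plant import r
s=r.get_state();print(s["q"].round(2))
plan(s,[.54,0.05,.26],93.1)
plan(s,[.46,0.36,.25],93.1)
```

```text
[ 0.75  0.55 -0.54  1.85  0.37  0.84  0.08]
turn [ 0.     0.001 -0.007] shift cm [29.44 10.31  1.  ]
turn [ 0.     0.001 -0.007] shift cm [60.79  3.79  1.97]
```

Request:
carry_out(
  commands=[
    [[0,0,0,3.9,1.4,0.1,7],[0,0,0,7.8,2.8,0.2,7],[0,0,0,11.7,4.2,0.4,7],[0,0,0,15.6,5.5,0.5,7],[0,0,0,19.5,6.8,0.7,7],[0,0,0,23.4,7.8,0.8,7],[0,0,0,27.4,8.4,1.0,7],[0,0,0,31.4,8.4,1.0,7],[0,0,0,35.4,8.0,1.2,7],[0,0,-0.007,39.4,7.2,1.4,7]],
  ],
)

```text
clock: 2.12
tool_pos: [0.5062, 0.1483, 0.2558]
eef_rot: [0.69, 0.724, 0.001, 0.0]
contact_force: [0.0, 0.6, -0.3]
opening: 0.791
```

Request:
carry_out(
  commands=[
    [[0,0,0,3.9,-0.7,0.1,7],[0,0,0,7.8,-1.4,0.2,7],[0,0,0,11.7,-2.1,0.4,7],[0,0,0,15.6,-2.7,0.6,7],[0,0,0,18.5,-3.1,0.9,7],[0,0,0,20.5,-3.3,1.2,7],[0,0,0,21,-3.4,1.5,7],[0,0,0,21,-3.4,1.5,7]],
  ],
)

```text
clock: 2.78
tool_pos: [0.4605, 0.3555, 0.2401]
eef_rot: [0.689, 0.725, -0.0, -0.0]
contact_force: [1.5, 0.3, -0.8]
opening: 0.795
```

Run:
```python
from h import *
from plant import r
s=r.get_state();print(s["tool_pos"],s["clock"],s["q"].round(2))
d=r.snapshot("wrist"); cv2.imwrite("pics/w1.png",d["pixels"][:,:,::-1])
print(proj(d,[.474,.386,.058]),proj(d,s["tool_pos"]))
```

```text
[0.46046205 0.35547086 0.24007126] 2.7833 [-0.47  0.67 -0.46  1.7   0.37  0.86 -1.03]
[336.45131038 185.52532589] [320.70522483 319.35231713]
```

View pics/w1.png

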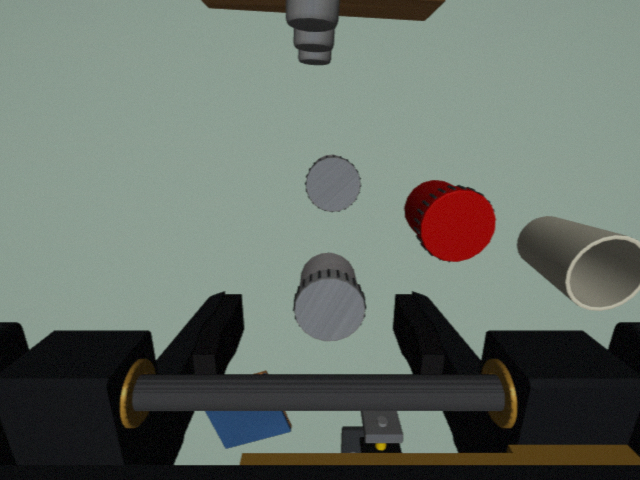

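Run:
```python
from h import *
from plant import r
s=r.get_state()
d=r.snapshot("wrist"); g=d["pixels"]
p=onz(d,333,183.5,.058);print(p, onz(d,306,183.5,.058),onz(d,360.5,183.5,.058))
plan(s,[p[0],p[1],.11],93.1)
```

```text
[0.47192347 0.38519788 0.058     ] [0.44755885 0.38401746 0.058     ] [0.49673256 0.38639983 0.058     ]
turn [-0.001  0.002 -0.005] shift cm [ 3.15  1.21 13.01]
```

Request:
carry_out(
  commands=[
    [[0,0,0,1,0.4,3,7],[0,0,0,2,0.8,6.5,7],[0,0,0,3.1,1.2,10,7],[0,0,0,3.15,1.2,13,7],[0,0,0,3.15,1.2,16,7],[0,0,0,3.15,1.2,18,7],[0,0,0,3.15,1.2,19.4,7],[0,0,0,3.15,1.2,20,7],[0,0,0,3.15,1.2,20,7]],
  ],
)

```text
clock: 3.63
tool_pos: [0.4725, 0.3837, 0.0396]
eef_rot: [0.69, 0.723, -0.001, 0.001]
contact_force: [-0.6, -0.3, 0.0]
opening: 0.797
```

Request:
carry_out(
  commands=[
    [[0,0,0,0,0,0,6],[0,0,0,0,0,0,5],[0,0,0,0,0,0,4.5],[0,0,0,0,0,0,4],[0,0,0,0,0,0,4],[0,0,0,0,0,0,4]],
  ],
  force=15,
)

```text
clock: 4.13
tool_pos: [0.4725, 0.3867, 0.0419]
eef_rot: [0.69, 0.724, 0.001, 0.0]
contact_force: [-0.4, -1.3, 6.9]
opening: 0.562
```

Run:
```python
from h import *
from plant import r
s=r.get_state();print(s)
d=r.snapshot("wrist"); cv2.imwrite("pics/w2.png",d["pixels"][:,:,::-1])
```

```text
{'clock': 4.1333, 'q': array([-0.59207754,  0.96940509, -0.30440919,  1.73217152,  0.52216468,
        0.51970562, -1.18193509]), 'qd': array([-0.00201804, -0.00069144,  0.00034224, -0.00111337,  0.00025066,
        0.00174801, -0.00015572]), 'joint_torque': array([-3.34006045e-01, -5.30752516e+01, -3.34243320e+00, -8.25527430e+00,
       -1.42054111e-02, -4.27491199e-01,  2.15300551e-02]), 'tool_pos': array([0.47252707, 0.38671166, 0.04190505]), 'eef_rot': array([6.89629789e-01, 7.24161540e-01, 8.45400919e-04, 3.21434479e-04]), 'contact_force': array([-0.41089287, -1.28175377,  6.85838891]), 'moment': array([-0.26713088, -0.06280215, -0.02819176]), 'opening': 0.561676221242176}
```

View pics/w2.png

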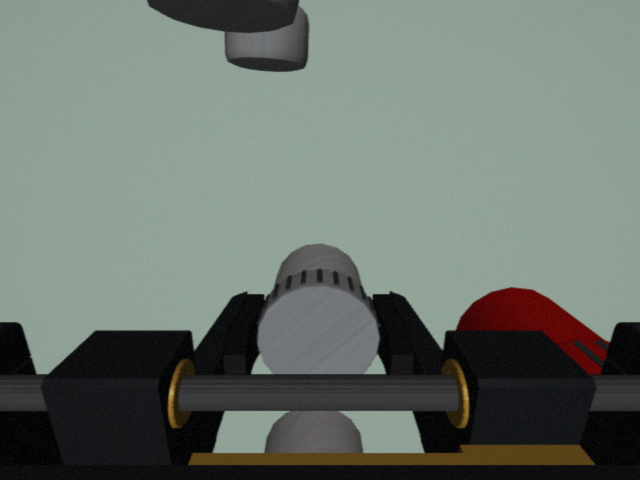

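Request:
carry_out(
  commands=[
    [[0,0,0,0,0,-1,4],[0,0,0,0,0,-3,4],[0,0,0,0,0,-6,4],[0,0,0,0,0,-9.5,4],[0,0,0,0,0,-12.5,4],[0,0,0,-1,0,-14.5,4],[0,0,0,-3,0,-15,4]],
  ],
)

```text
clock: 4.77
tool_pos: [0.4737, 0.3611, 0.1954]
eef_rot: [0.688, 0.726, 0.005, -0.001]
contact_force: [0.3, 0.2, -2.4]
opening: 0.557
```

Run:
```python
from h import *
from plant import r
s=r.get_state();print(s["contact_force"])
plan(s,[.549,.012,.18],93.1)
d=r.snapshot("scene"); t=d["pixels"][200:380,340:500,::-1]; cv2.imwrite("pics/s3.png",cv2.resize(t,None,fx=3,fy=3))
```

```text
[ 0.30984327  0.21051316 -2.3782555 ]
turn [ 0.006 -0.008 -0.001] shift cm [-35.27   5.67   1.28]
```

View pics/s3.png

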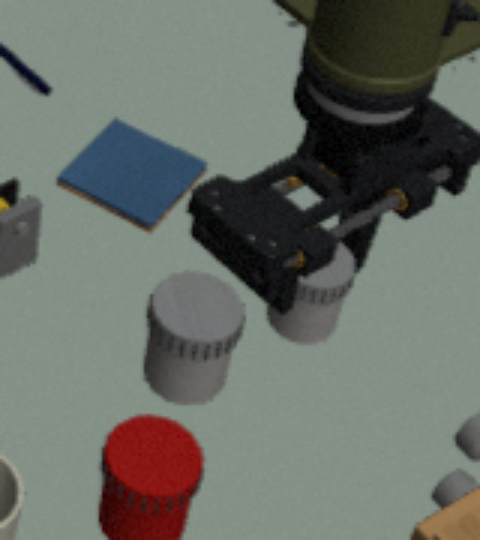

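Request:
carry_out(
  commands=[
    [[0,0,0,-3,0.5,0,4],[0,0,0,-7,1.1,0,4],[0,0,0,-11,1.8,0,4],[0,0,0,-15,2.4,0,4],[0,0,0,-19,3.1,0,4],[0,0,0,-23,3.7,0,4],[0,0,0,-27,4.4,0,4],[0,0,0,-31,5,0,4],[0.003,-0.004,0,-34,5.5,0,4],[0.006,-0.008,0,-35.2,5.7,0,4]],
  ],
)

```text
clock: 5.65
tool_pos: [0.5475, 0.0004, 0.1903]
eef_rot: [0.693, 0.721, -0.007, 0.002]
contact_force: [-0.5, -0.2, -1.5]
opening: 0.561
```

Request:
carry_out(
  commands=[
    [[0,0,0,0,0,2,4],[0,0,0,0,0,4,4],[0,0,0,0,0,5,4],[0,0,0,0,0,5,4],[0,0,0,0,0,5,4]],
  ],
)

```text
clock: 6.07
tool_pos: [0.5469, 0.0082, 0.1406]
eef_rot: [0.689, 0.725, -0.005, 0.0]
contact_force: [0.2, 1.0, -1.2]
opening: 0.562
```

Run:
```python
from h import *
from plant import r
s=r.get_state();print(s["contact_force"],s["tool_pos"])
plan(s,[.549,.012,.101],93.1)
d=r.snapshot("scene"); t=d["pixels"][150:310,230:420,::-1]; cv2.imwrite("pics/s4.png",cv2.resize(t,None,fx=4,fy=3.75,interpolation=cv2.INTER_CUBIC))
d=r.snapshot("wrist"); cv2.imwrite("pics/w4.png",d["pixels"][:,:,::-1])
print(proj(d,[.549,.012,.06]))
```

```text
[ 0.16909042  0.95695894 -1.20905573] [0.54687476 0.00819022 0.14062822]
turn [-0.007  0.008 -0.004] shift cm [0.4  0.26 3.96]
[323.21987427 249.17562318]
```

View pics/s4.png

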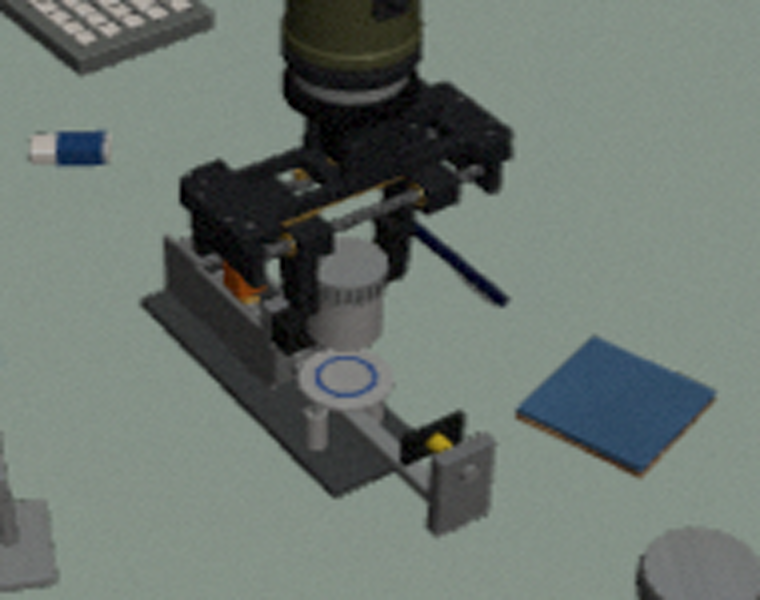

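View pics/w4.png

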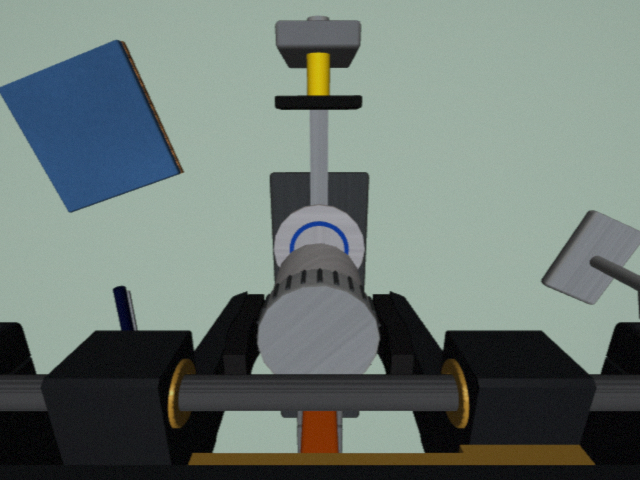

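Run:
```python
from h import *
from plant import r
s=r.get_state();print(s["tool_pos"],s["eef_rot"])
d=r.snapshot("wrist"); 
g=d["pixels"][:,:,::-1]; cv2.imwrite("pics/w5.png",cv2.resize(g[190:390,230:410],None,fx=4,fy=3,interpolation=cv2.INTER_CUBIC))
for v in(330,333,336):print(onz(d,318.5,v,s["tool_pos"][2]+.0165), onz(d,258,v,s["tool_pos"][2]+.0165)-onz(d,379,v,s["tool_pos"][2]+.0165))
print(onz(d,319,248,.06))
```

```text
[0.54779512 0.00811074 0.141581  ] [ 0.68918093  0.72457556 -0.00429751  0.00119569]
[0.5466669  0.01315173 0.158081  ] [-0.04776463 -0.00251811  0.        ]
[0.54673461 0.01178131 0.158081  ] [-0.04791528 -0.00252919  0.        ]
[0.54680275 0.01040221 0.158081  ] [-0.04806689 -0.00254036  0.        ]
[0.54657901 0.01245801 0.06      ]
```

View pics/w5.png

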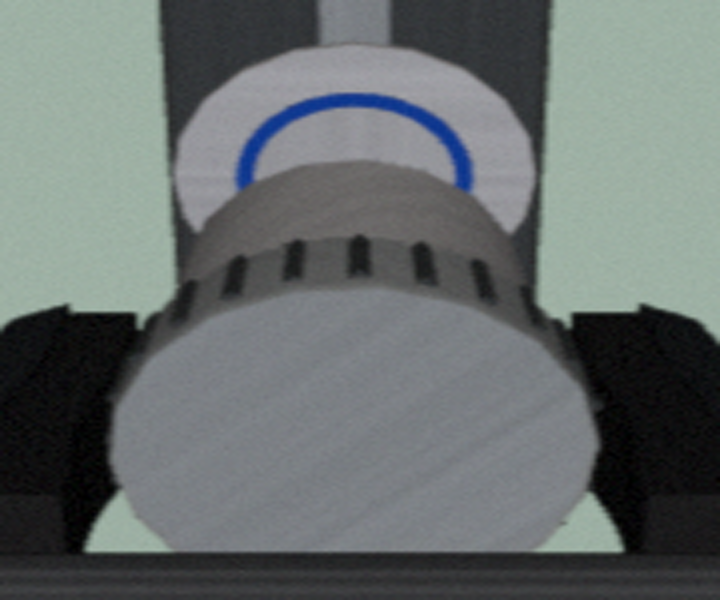

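Request:
carry_out(
  commands=[
    [[-0.003,0.003,0,0.1,0,1,4],[-0.006,0.006,0,0.2,0,2,4],[-0.006,0.007,0,0.2,0,3,4],[-0.006,0.007,0,0.2,0,3.2,4],[-0.006,0.007,0,0.2,0,3.2,4]],
  ],
)

```text
clock: 6.63
tool_pos: [0.5467, 0.009, 0.1084]
eef_rot: [0.69, 0.724, -0.001, 0.0]
contact_force: [-0.9, 1.1, -0.5]
opening: 0.558
```

Run:
```python
from h import *
from plant import r
s=r.get_state();print(s["contact_force"],s["tool_pos"],s["eef_rot"])
d=r.snapshot("scene"); t=d["pixels"][215:285,275:375,::-1]; cv2.imwrite("pics/s6.png",cv2.resize(t,None,fx=8,fy=8,interpolation=cv2.INTER_CUBIC))
d=r.snapshot("top"); t=d["pixels"][215:300,270:370,::-1]; cv2.imwrite("pics/t6.png",cv2.resize(t,None,fx=7,fy=7,interpolation=cv2.INTER_CUBIC))
d=r.snapshot("wrist"); g=d["pixels"][:,:,::-1]; cv2.imwrite("pics/w6.png",cv2.resize(g[190:390,230:410],None,fx=4,fy=3,interpolation=cv2.INTER_CUBIC))
```

```text
[-0.9405404   1.05923242 -0.48911967] [0.54674734 0.00895715 0.10841602] [ 6.89500538e-01  7.24284732e-01 -7.74497615e-04  1.88917433e-04]
```

View pics/s6.png

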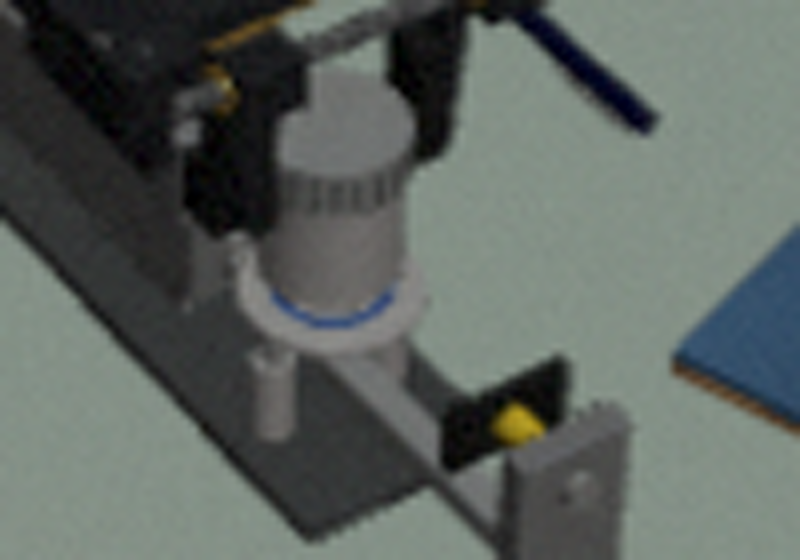

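View pics/t6.png

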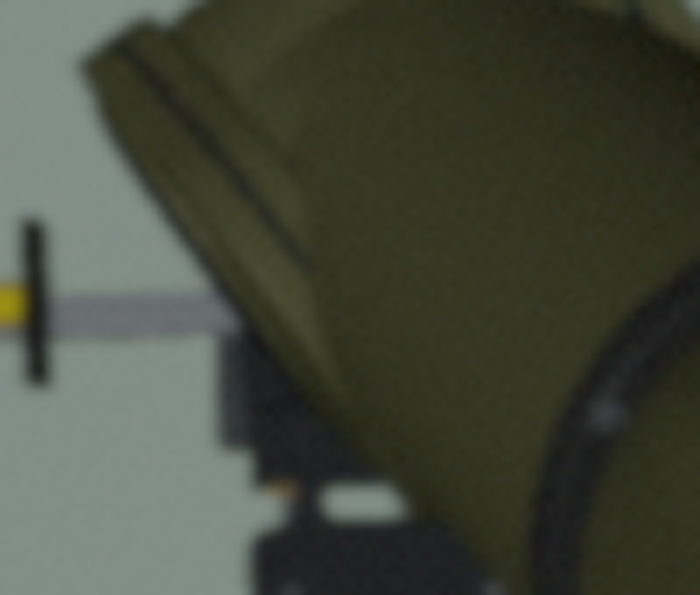

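View pics/w6.png

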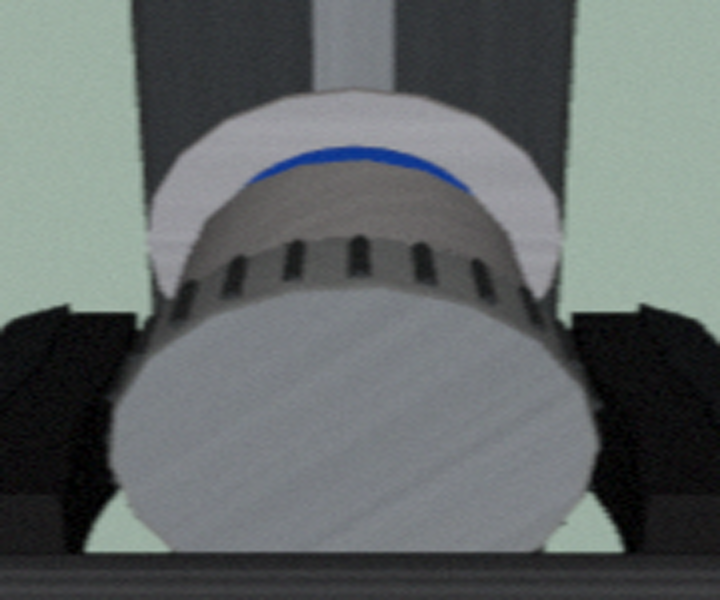

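Run:
```python
from h import *
from plant import r
d=r.snapshot("wrist")
pe=onz(d,318.75,220.7,.06);print("pan from far edge",pe-[0,.030,0], "center row",onz(d,318.75,268,.06))
for zb in(.0625,.065,.068): print("tin",zb,onz(d,318.75,244.3,zb)-[0,.023,0])
print("band edge", onz(d,318.75,190+288/3,.0665+.058)-[0,.025,0])
print(onz(d,148/4+230,268,.06)-onz(d,562/4+230,268,.06))
```

```text
pan from far edge [0.54509631 0.01115843 0.06      ] center row [0.54645403 0.01324843 0.06      ]
tin 0.0625 [0.54571337 0.00538944 0.0625    ]
tin 0.065 [0.54566813 0.00623521 0.065     ]
tin 0.068 [0.54561383 0.00725015 0.068     ]
band edge [0.54540867 0.00756161 0.1245    ]
[-0.05912962 -0.00284513  0.        ]
```

Request:
carry_out(
  commands=[
    [[0,0,0,0.2,0,0,4],[0,0,0,0.42,0.05,0,4],[0,0,0,0.42,0.05,0.3,4],[0,0,0,0.42,0.05,0.6,4],[0,0,0,0.42,0.05,0.9,4],[0,0,0,0.42,0.05,0.9,4],[0,0,0,0.42,0.05,0.9,4]],
  ],
)

```text
clock: 7.42
tool_pos: [0.5472, 0.0132, 0.0995]
eef_rot: [0.69, 0.724, -0.001, 0.0]
contact_force: [-0.7, 0.1, -0.9]
opening: 0.564
```

Run:
```python
from h import *
from plant import r
s=r.get_state();print(s["contact_force"],s["tool_pos"],s["eef_rot"])
d=r.snapshot("scene"); t=d["pixels"][215:285,275:375,::-1]; cv2.imwrite("pics/s7.png",cv2.resize(t,None,fx=8,fy=8,interpolation=cv2.INTER_CUBIC))
d=r.snapshot("wrist"); g=d["pixels"][:,:,::-1]; cv2.imwrite("pics/w7.png",cv2.resize(g[190:390,230:410],None,fx=4,fy=3,interpolation=cv2.INTER_CUBIC))
```

```text
[-0.6653759   0.08888503 -0.90256537] [0.54717001 0.01322492 0.09945987] [ 6.89526272e-01  7.24260446e-01 -5.05506346e-04  2.66812666e-04]
```

View pics/s7.png

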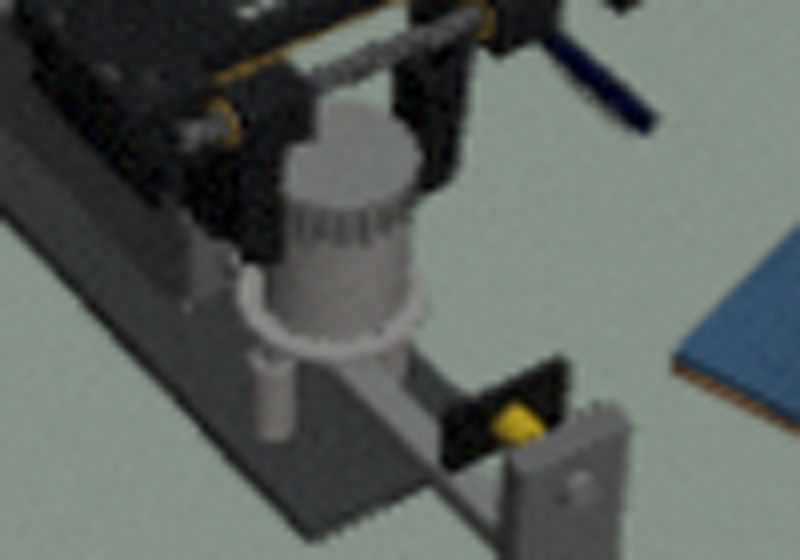

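View pics/w7.png

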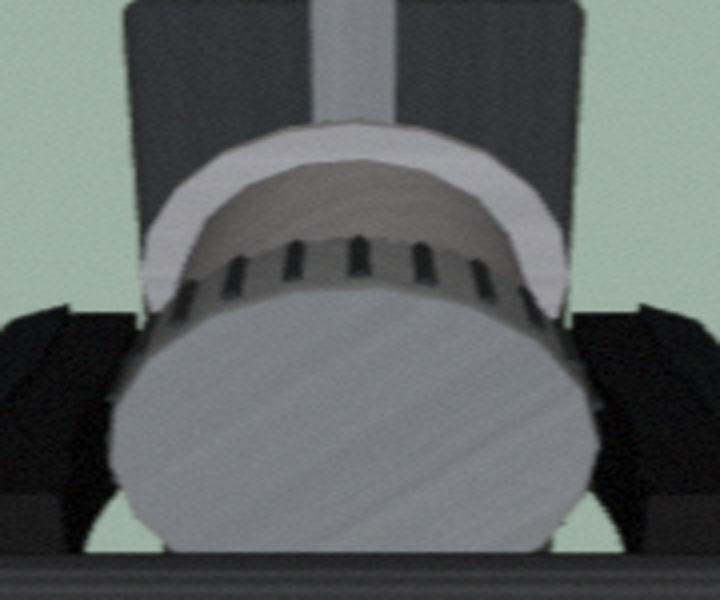

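Run:
```python
from h import *
from plant import r
d=r.snapshot("wrist")
for z in (.055,.057,.059):
    a=onz(d,318.75,190+122/3,z);b=onz(d,318.75,190+161/3,z);print(z,(a-b)*1000,"expect 7")
    a=[onz(d,230+u/4,190+283/3,z)[0]*1000 for u in(143,185,525,570)];print(np.diff(a))
```

```text
0.055 [-0.35904289  7.38130821  0.        ] expect 7
[ 5.94912623 48.13851363  6.36846337]
0.057 [-0.3551231   7.30072409  0.        ] expect 7
[ 5.8841777  47.61296992  6.2989368 ]
0.059 [-0.35120332  7.22013996  0.        ] expect 7
[ 5.81922917 47.08742622  6.22941023]
```

Centred to within about 0.5 mm in the wrist view, and the pan has sunk about 3 mm. Releasing.

Request:
carry_out(
  commands=[
    [[0,0,0,0,0,0.1,4.9],[0,0,0,0,0,0.1,5.2],[0,0,0,0,0,0.1,6],[0,0,0,0,0,0.1,7],[0,0,0,0,0,0,7],[0,0,0,0,0,-1.5,7],[0,0,0,0,0,-4.5,7],[0,0,0,0,0,-8,7],[0,0,0,0,0,-10,7],[0,0,0,0,0,-10,7]],
  ],
)

```text
clock: 8.4
tool_pos: [0.5499, 0.014, 0.204]
eef_rot: [0.69, 0.724, 0.003, 0.003]
contact_force: [-1.3, 0.8, -0.5]
opening: 0.793
```

Run:
```python
from h import *
from plant import r
s=r.get_state();print(s["contact_force"],s["tool_pos"],s["eef_rot"],s["q"].round(2),s["clock"])
d=r.snapshot("scene"); t=d["pixels"][190:300,255:375,::-1]; cv2.imwrite("pics/s8.png",cv2.resize(t,None,fx=6,fy=5.4,interpolation=cv2.INTER_CUBIC))
d=r.snapshot("wrist"); g=d["pixels"][:,:,::-1]; cv2.imwrite("pics/w8.png",g)
```

```text
[-1.25605888  0.76064175 -0.52191037] [0.54993875 0.01399213 0.20404999] [0.68970793 0.72407531 0.00298381 0.00300152] [ 0.19  0.68 -0.5   1.84  0.47  0.73 -0.52] 8.4
```

View pics/s8.png

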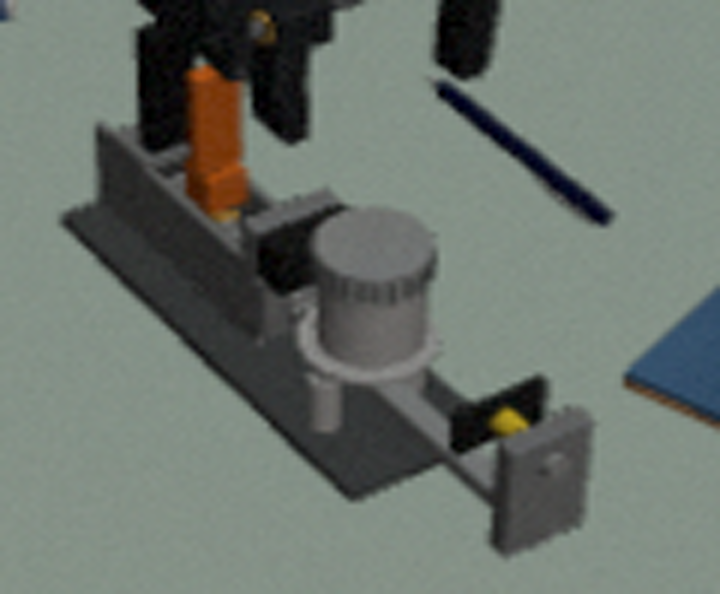

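View pics/w8.png

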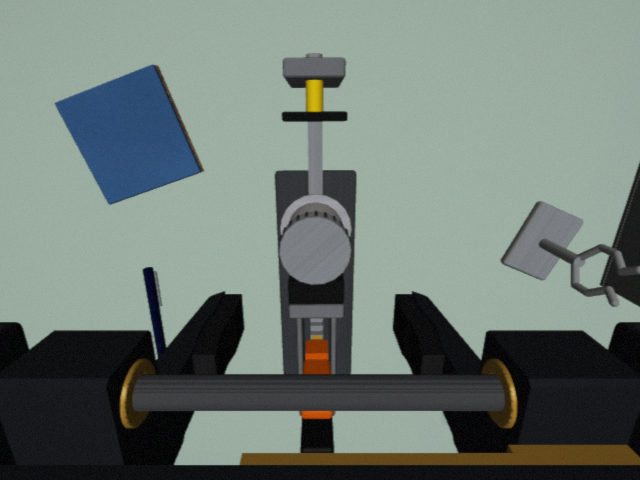

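Run:
```python
from h import *
from plant import r
s=r.get_state();plan(s,[.5535,-.1248,.205],3.1)
```

```text
turn [ 0.002 -0.     1.565] shift cm [-13.8   -0.08  -0.46]
```

Request:
carry_out(
  commands=[
    [[0,0,0.12,-1.2,0,-0.2,8.8],[0,0,0.24,-2.5,0,-0.4,8.8],[0,0,0.36,-4,0,-0.4,8.8],[0,0,0.48,-5.5,0,-0.4,8.8],[0,0,0.6,-7,0,-0.4,8.8],[0,0,0.72,-8.5,0,-0.4,8.8],[0,0,0.84,-10,0,-0.4,8.8],[0,0,0.96,-11.5,0,-0.4,8.8],[0,0,1.08,-13,0,-0.4,8.8],[0,0,1.2,-13.8,0,-0.4,8.8]],
  ],
  force=60,
)

```text
clock: 9.33
tool_pos: [0.5527, -0.127, 0.2021]
eef_rot: [0.979, 0.204, -0.002, 0.001]
contact_force: [-0.1, -0.2, -0.2]
opening: 0.999
```

Request:
carry_out(
  commands=[
    [[0,0,0.12,0,0,0,8.8],[0,0,0.24,0,0,0,8.8],[0,0,0.365,0,0,0,8.8],[0,0,0.365,0,0,0,8.8],[0,0,0.365,0,0,0,8.8]],
  ],
)

```text
clock: 9.75
tool_pos: [0.5532, -0.1244, 0.2026]
eef_rot: [1.0, 0.029, -0.001, 0.001]
contact_force: [0.4, -0.2, -0.6]
opening: 0.995
```

Run:
```python
from h import *
from plant import r
s=r.get_state();print(s["contact_force"],s["tool_pos"],s["eef_rot"],s["q"].round(2),s["clock"],s["opening"])
plan(s,[.5535,-.1248,.106],3.1)
for n in("scene","top","wrist"):
    d=r.snapshot(n); cv2.imwrite(f"pics/{n}9.png",d["pixels"][:,:,::-1])
    print(n,[proj(d,p).round(0) for p in ([.555,-.1438,.135],[.553,-.1,.135])])
```

```text
[ 0.43252416 -0.21944988 -0.56029344] [ 0.55318675 -0.12444537  0.2025764 ] [ 9.99571306e-01  2.92373903e-02 -1.34098886e-03  7.61581488e-04] [ 0.18  0.67 -0.06  1.79  0.07  0.69 -1.44] 9.75 0.9948636323701257
turn [0.001 0.003 0.004] shift cm [0.06 0.02 9.66]
scene [array([282., 193.]), array([292., 202.])]
top [array([409., 252.]), array([385., 253.])]
wrist [array([349., 261.]), array([279., 260.])]
```

View pics/scene9.png

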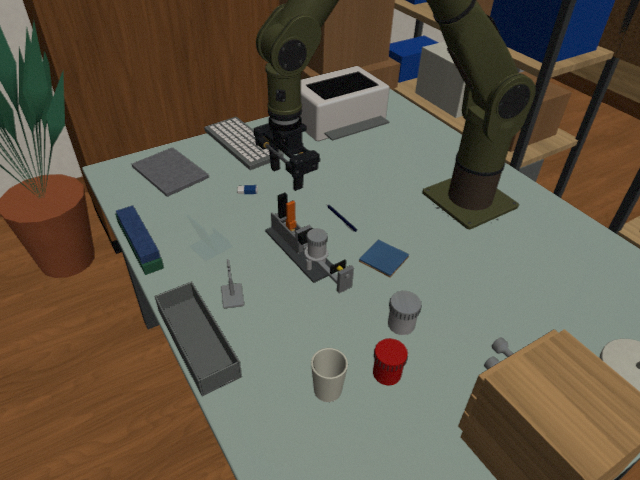

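View pics/top9.png

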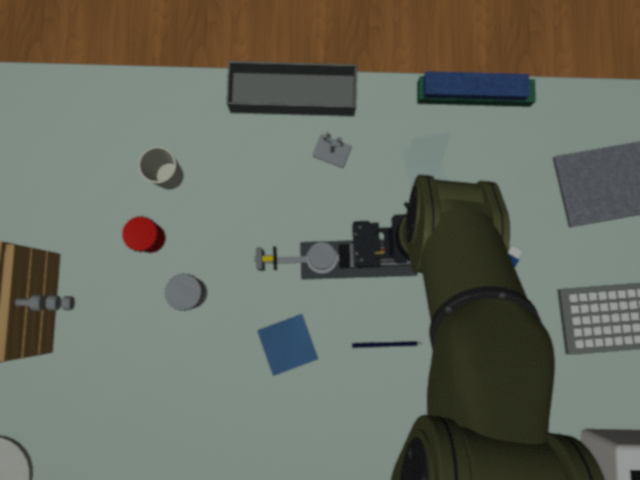

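View pics/wrist9.png

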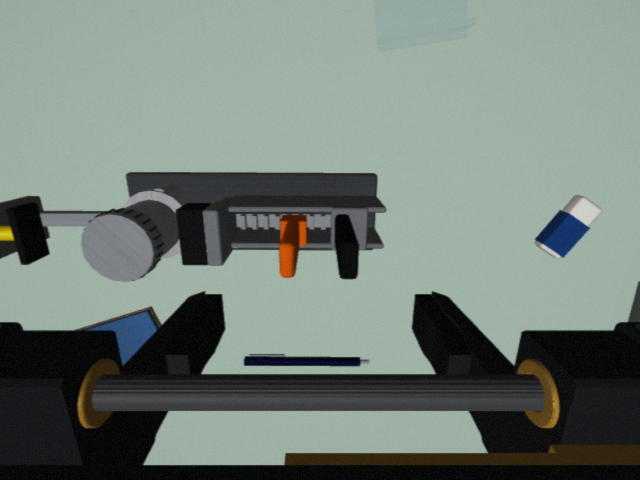

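Request:
carry_out(
  commands=[
    [[0,0.003,0.004,0,0,2,8.8],[0,0.003,0.004,0,0,4.5,8.8],[0,0.003,0.004,0,0,7,8.8],[0,0.003,0.004,0,0,8.7,8.8],[0,0.003,0.004,0,0,9.6,8.8],[0,0.003,0.004,0,0,9.6,8.8]],
  ],
)

```text
clock: 10.4
tool_pos: [0.5528, -0.1244, 0.106]
eef_rot: [1.0, 0.026, -0.0, 0.0]
contact_force: [-0.2, 0.5, 0.7]
opening: 1.0
```

```bash
cat >> h.py <<'E'
def look(r,k):
    s=r.get_state();print(s["contact_force"].round(2),s["tool_pos"].round(4),s["clock"].__round__(2),s["opening"].round(3))
    a=r.snapshot("scene")["pixels"][190:300,255:375,::-1];b=r.snapshot("wrist")["pixels"][60:420,:,::-1]; c=r.snapshot("top")["pixels"][220:300,240:430,::-1]
    a=cv2.resize(a,(400,366),interpolation=cv2.INTER_CUBIC); c=cv2.resize(c,(400,168),interpolation=cv2.INTER_CUBIC)
    b=cv2.resize(b,(400,225)); out=np.zeros((534,800,3),np.uint8); out[:366,:400]=a; out[:225,400:]=b; out[366:,:400]=c
    cv2.imwrite(f"pics/{k}.png",out); return s
E
python3 - <<'E'
from h import *
from plant import r
look(r,"k1")
E
```

```text
Traceback (most recent call last):
  File "h.py", line 19, in look
    s=r.get_state();print(s["contact_force"].round(2),s["tool_pos"].round(4),s["clock"].__round__(2),s["opening"].round(3))
                                                                                                     ^^^^^^^^^^^^^^^^^^
AttributeError: 'float' object has no attribute 'round'
```

```bash
sed -i 's/s\["opening"\].round(3)/round(s["opening"],3)/; s/s\["clock"\].__round__(2)/round(s["clock"],2)/' h.py
python3 - <<'E'
from h import *
from plant import r
look(r,"k1")
E
```

```text
[-0.19  0.54  0.68] [ 0.5528 -0.1244  0.106 ] 10.4 1.0
```

View pics/k1.png

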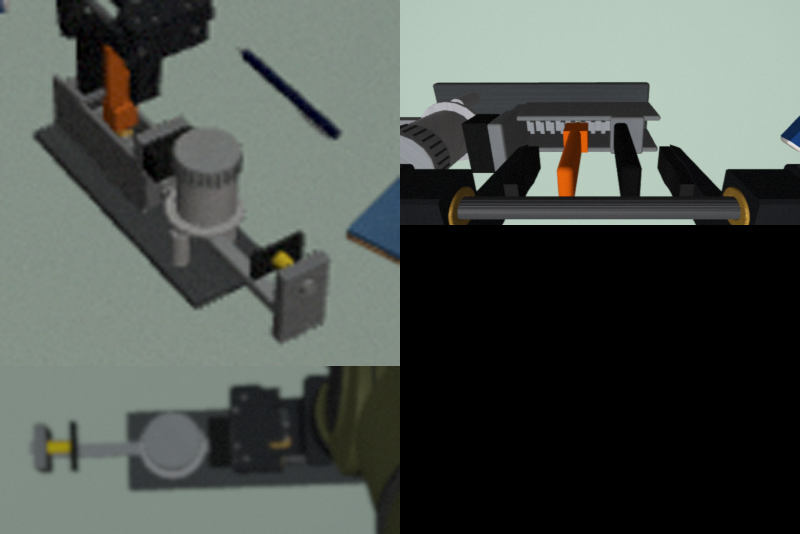

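Request:
carry_out(
  commands=[
    [[0,0,0,0,0.8,0,8.8],[0,0,0,0,1.4,0,8.8],[0,0,0,0,2,0,8.8],[0,0,0,0,2.5,0,8.8],[0,0,0,0,3.0,0,8.8],[0,0,0,0,3.0,0,8.8]],
  ],
)

```text
clock: 11.05
tool_pos: [0.5561, -0.1527, 0.1086]
eef_rot: [1.0, 0.026, 0.002, -0.001]
contact_force: [-1.1, 5.0, 3.6]
opening: 1.0
```

Run:
```python
from h import *
from plant import r
look(r,"k2")
```

```text
[-1.11  5.02  3.63] [ 0.5561 -0.1527  0.1086] 11.05 1.0
```

View pics/k2.png

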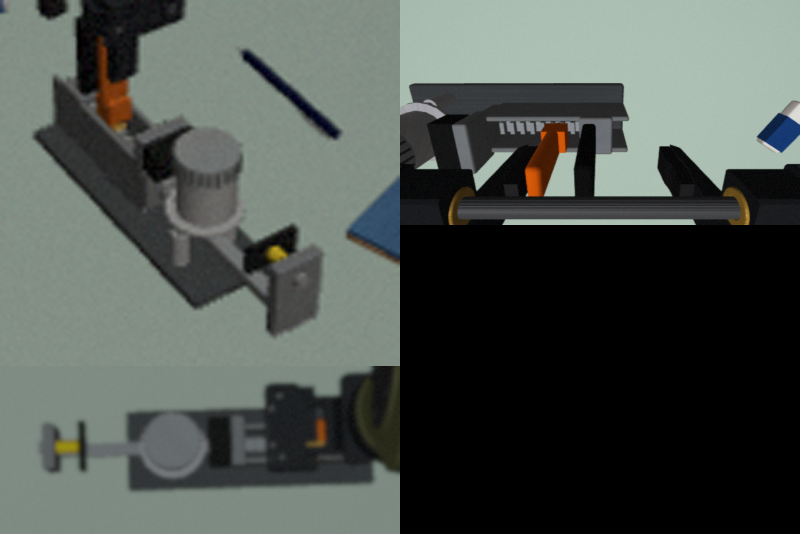

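Request:
carry_out(
  commands=[
    [[0,0,0,0,0.4,0,8.8],[0,0,0,0,0.8,0,8.8],[0,0,0,0,1.2,0,8.8],[0,0,0,0,1.4,0,8.8],[0,0,0,0,1.4,0,8.8]],
  ],
)

```text
clock: 11.62
tool_pos: [0.5568, -0.1652, 0.1086]
eef_rot: [1.0, 0.026, 0.002, -0.002]
contact_force: [-0.8, 8.2, 3.2]
opening: 1.002
```

Run:
```python
from h import *
from plant import r
look(r,"k3")
```

```text
[-0.84  8.16  3.21] [ 0.5568 -0.1652  0.1086] 11.62 1.002
```

View pics/k3.png

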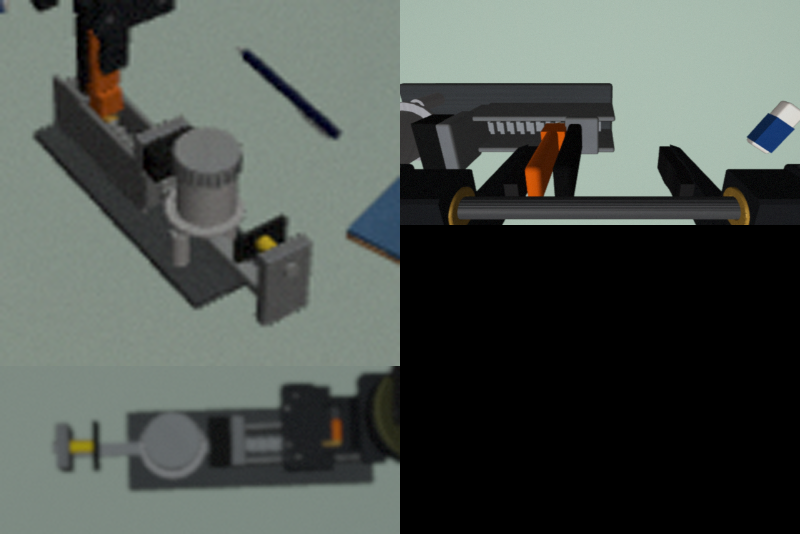

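Request:
carry_out(
  commands=[
    [[0,0,0,0,-1.5,0,8.8],[0,0,0,0,-2.9,0,8.8],[0,0,0,0,-2.9,0,8.8],[0,0,0,0,-2.9,0,8.8],[0,0,0,0,-2.9,0,8.8],[0,0,0,0,-2.9,0,8.8],[0,0,0,0,-2.1,0,8.8],[0,0,0,0,-1.3,0,8.8],[0,0,0,0,-0.5,0,8.8],[0,0,0,0,0.1,0,8.8]],
  ],
)

```text
clock: 12.6
tool_pos: [0.5563, -0.1655, 0.1076]
eef_rot: [1.0, 0.027, 0.001, -0.003]
contact_force: [-1.0, 12.0, 1.3]
opening: 1.002
```

Request:
carry_out(
  commands=[
    [[0,0,0,0,0.0,0,8.8],[0,0,0,0,0.0,0,8.8]],
  ],
)

```text
clock: 12.77
tool_pos: [0.5563, -0.1671, 0.1077]
eef_rot: [1.0, 0.026, 0.001, -0.002]
contact_force: [-0.1, 7.3, 1.1]
opening: 1.006
```

Run:
```python
from h import *
from plant import r
look(r,"k4")
```

```text
[-0.12  7.32  1.14] [ 0.5563 -0.1671  0.1077] 12.77 1.006
```

View pics/k4.png

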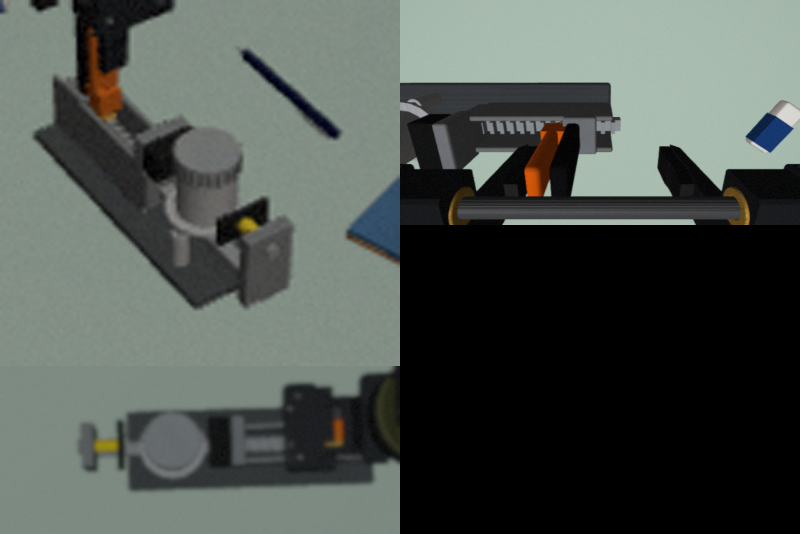

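Request:
carry_out(
  commands=[
    [[0,0,0,0,-1.5,0,8.8],[0,0,0,0,-2.9,0,8.8],[0,0,0,0,-2.9,0,8.8],[0,0,0,0,-2.9,0,8.8],[0,0,0,0,-2.9,0,8.8],[0,0,0,0,-2.9,0,8.8],[0,0,0,0,-2.2,0,8.8],[0,0,0,0,-1.5,0,8.8],[0,0,0,0,-1,0,8.8],[0,0,0,0,-0.6,0,8.8]],
  ],
)

```text
clock: 13.75
tool_pos: [0.556, -0.1603, 0.1076]
eef_rot: [1.0, 0.026, 0.001, -0.002]
contact_force: [-0.3, 10.1, 0.4]
opening: 0.997
```

Request:
carry_out(
  commands=[
    [[0,0,0,0,0.3,0,8.8],[0,0,0,0,0.6,0,8.8],[0,0,0,0,0.6,0,8.8]],
  ],
)

```text
clock: 14.0
tool_pos: [0.5563, -0.1666, 0.1076]
eef_rot: [1.0, 0.026, 0.001, -0.002]
contact_force: [-0.4, 8.6, 0.3]
opening: 0.994
```

Run:
```python
from h import *
from plant import r
look(r,"k5")
```

```text
[-0.38  8.57  0.34] [ 0.5563 -0.1666  0.1076] 14.0 0.994
```

View pics/k5.png

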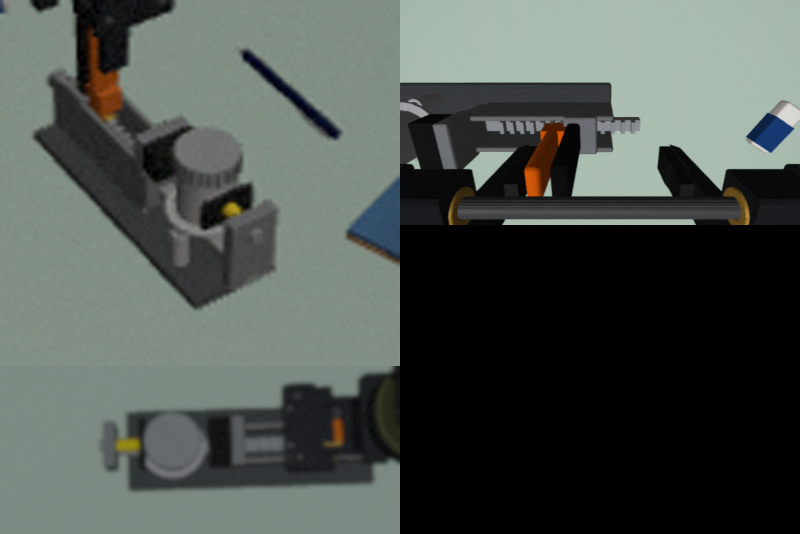

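Request:
carry_out(
  commands=[
    [[0,0,0,0,-1.5,0,8.8],[0,0,0,0,-2.9,0,8.8],[0,0,0,0,-2.9,0,8.8],[0,0,0,0,-2.9,0,8.8],[0,0,0,0,-2.9,0,8.8],[0,0,0,0,-2.9,0,8.8],[0,0,0,0,-2.4,0,8.8],[0,0,0,0,-1.9,0,8.8],[0,0,0,0,-1.4,0,8.8],[0,0,0,0,-1.1,0,8.8]],
  ],
)

```text
clock: 14.98
tool_pos: [0.5557, -0.1552, 0.1076]
eef_rot: [1.0, 0.027, 0.001, -0.002]
contact_force: [0.0, 10.3, 1.7]
opening: 1.002
```

Request:
carry_out(
  commands=[
    [[0,0,0,0,0,0,8.8],[0,0,0,0,0,0,8.8]],
  ],
)

```text
clock: 15.15
tool_pos: [0.5557, -0.1558, 0.1077]
eef_rot: [1.0, 0.026, 0.001, -0.002]
contact_force: [-0.2, 7.0, 1.1]
opening: 0.995
```

```bash
cat >> h.py <<'E'
def look2(r,k):
    s=r.get_state();print(s["contact_force"].round(2),s["tool_pos"].round(4),round(s["clock"],2))
    a=r.snapshot("scene")["pixels"][225:275,290:355,::-1]; c=r.snapshot("top")["pixels"][235:280,265:365,::-1]
    a=cv2.resize(a,None,fx=6,fy=6,interpolation=cv2.INTER_CUBIC); c=cv2.resize(c,None,fx=8,fy=6,interpolation=cv2.INTER_CUBIC)
    out=np.zeros((600,800,3),np.uint8); out[:300,:390]=a; out[300:570]=c; cv2.imwrite(f"pics/{k}.png",out)
E
python3 - <<'E'
from h import *
from plant import r
look2(r,"k6")
E
```

```text
[-0.18  6.96  1.15] [ 0.5557 -0.1558  0.1077] 15.15
```

View pics/k6.png

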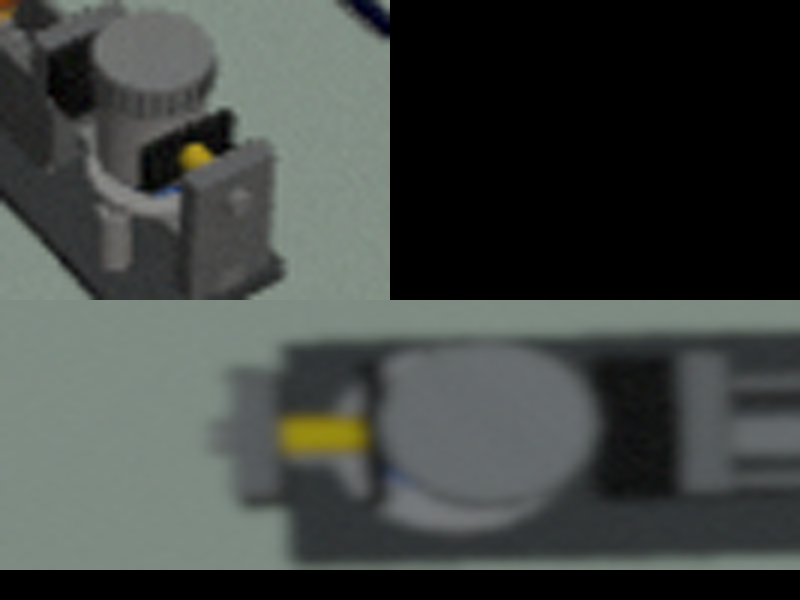

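Request:
carry_out(
  commands=[
    [[0,0,0,0,0.2,0,8.8],[0,0,0,0,0.4,0,8.8],[0,0,0,0,0.4,0,8.8],[0,0,0,0,0.4,0,8.8]],
  ],
)

```text
clock: 15.58
tool_pos: [0.5559, -0.159, 0.1076]
eef_rot: [1.0, 0.027, 0.001, -0.002]
contact_force: [0.1, 8.9, 0.7]
opening: 1.003
```

Run:
```python
from h import *
from plant import r
look2(r,"k7")
```

```text
[0.14 8.88 0.68] [ 0.5559 -0.159   0.1076] 15.58
```

View pics/k7.png

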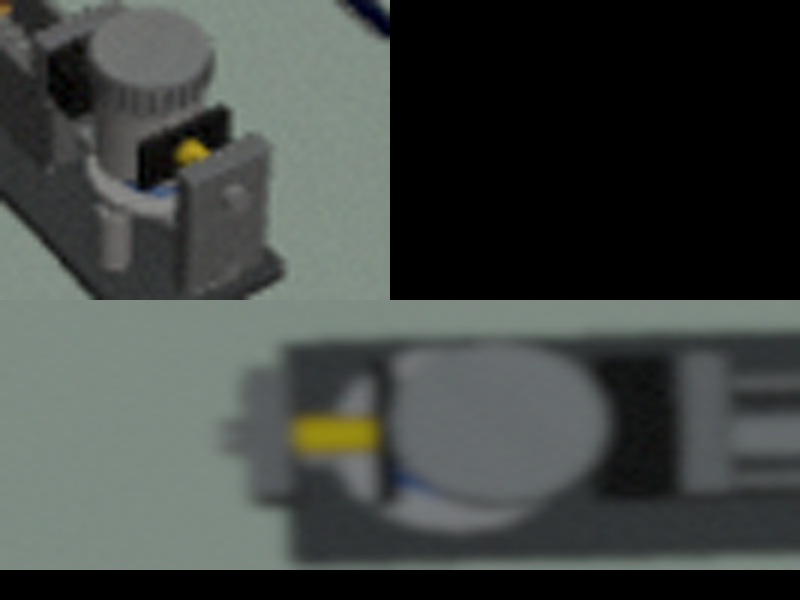

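Request:
carry_out(
  commands=[
    [[0,0,0,0,0.15,0,8.8],[0,0,0,0,0.3,0,8.8],[0,0,0,0,0.3,0,8.8],[0,0,0,0,0.3,0,8.8]],
  ],
)

```text
clock: 16.02
tool_pos: [0.5561, -0.1611, 0.1076]
eef_rot: [1.0, 0.027, 0.001, -0.003]
contact_force: [0.1, 10.3, 1.3]
opening: 0.999
```

Run:
```python
from h import *
from plant import r
look2(r,"k8")
```

```text
[ 0.13 10.26  1.27] [ 0.5561 -0.1611  0.1076] 16.02
```

View pics/k8.png

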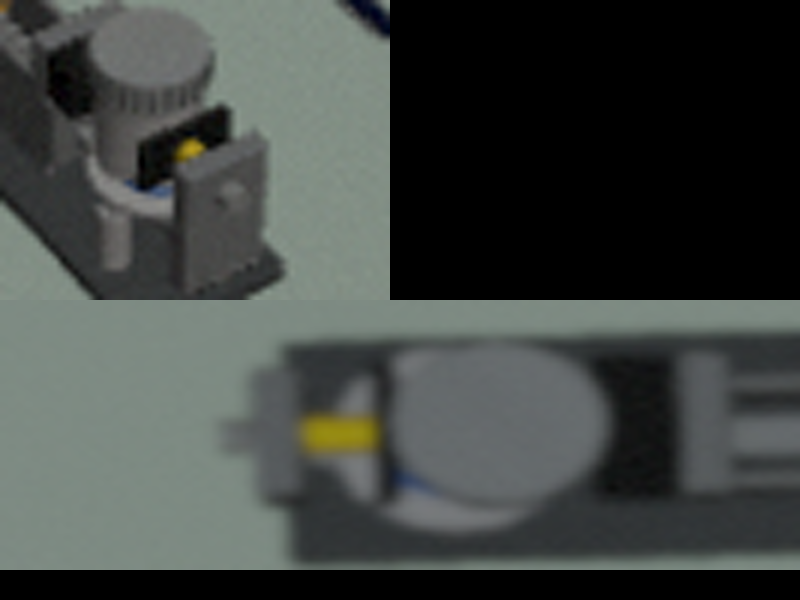

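Request:
carry_out(
  commands=[
    [[0,0,0,0,0.2,0,8.8],[0,0,0,0,0.4,0,8.8],[0,0,0,0,0.55,0,8.8],[0,0,0,0,0.55,0,8.8],[0,0,0,0,0.55,0,8.8]],
  ],
)

```text
clock: 16.53
tool_pos: [0.5563, -0.165, 0.1075]
eef_rot: [1.0, 0.027, 0.001, -0.004]
contact_force: [-0.7, 12.8, 1.3]
opening: 1.001
```

```bash
cat >> h.py <<'E'
def stem(im):
    h=cv2.cvtColor(im,cv2.COLOR_RGB2HSV)[235:280,255:330]; f=((h[...,0]>18)&(h[...,0]<35)).astype(float)
    # intensity-weighted length: saturation profile along row of stem
    sat=h[...,1].astype(float)*f; rows=np.argsort(sat.sum(1))[-3:]; p=sat[rows].mean(0); L=p.sum()/np.sort(p)[-6:].mean()
    return L
E
python3 - <<'E'
from h import *
from plant import r
print("rest",stem(cv2.imread("pics/top0.png")[:,:,::-1]),stem(cv2.imread("pics/top9.png")[:,:,::-1]))
print("now",stem(r.snapshot("top")["pixels"]))
look2(r,"k9")
E
```

```text
rest 12.4534115920763 12.275311720698255
now 8.090182942540585
[-1.05 12.44  1.48] [ 0.5563 -0.165   0.1075] 16.58
```

View pics/k9.png

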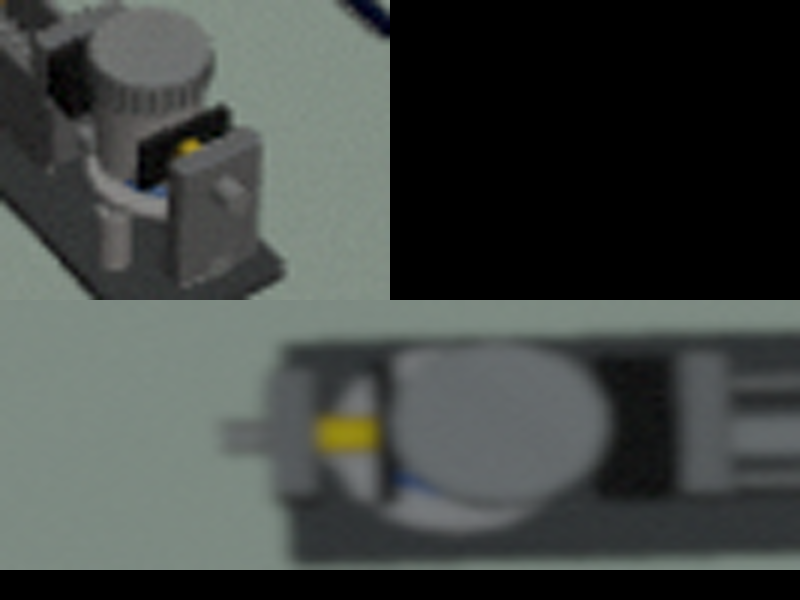

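Request:
carry_out(
  commands=[
    [[0,0,0,0,0.15,0,8.8],[0,0,0,0,0.3,0,8.8],[0,0,0,0,0.4,0,8.8],[0,0,0,0,0.4,0,8.8],[0,0,0,0,0.4,0,8.8]],
  ],
)

```text
clock: 17.1
tool_pos: [0.5565, -0.1677, 0.1074]
eef_rot: [1.0, 0.028, 0.001, -0.004]
contact_force: [-0.0, 14.2, 1.2]
opening: 0.999
```

Run:
```python
from h import *
from plant import r
print("now",stem(r.snapshot("top")["pixels"]))
look2(r,"k10")
```

```text
now 7.101543460601138
[-0.46 14.59  1.36] [ 0.5565 -0.1677  0.1074] 17.15
```

View pics/k10.png

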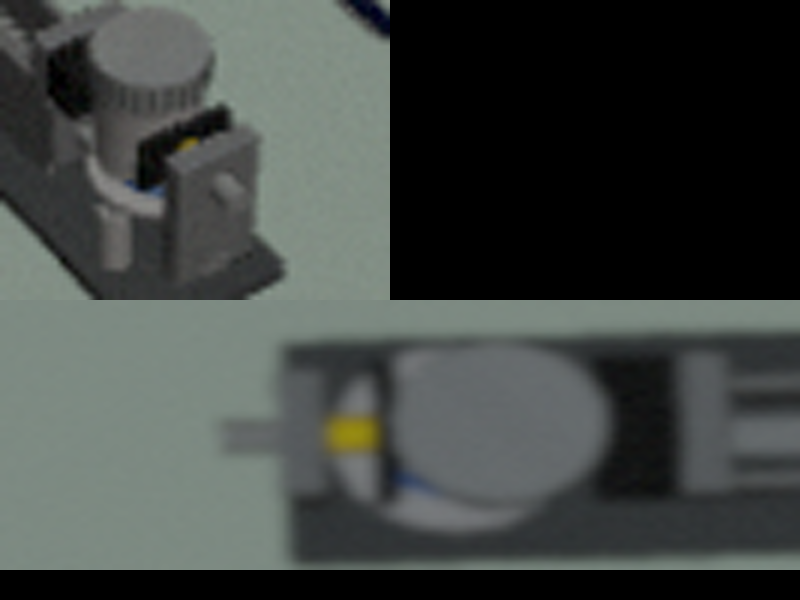

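Request:
carry_out(
  commands=[
    [[0,0,0,0,0.06,0,8.8],[0,0,0,0,0.13,0,8.8],[0,0,0,0,0.13,0,8.8],[0,0,0,0,0.13,0,8.8]],
  ],
)

```text
clock: 17.58
tool_pos: [0.5565, -0.1679, 0.1073]
eef_rot: [1.0, 0.028, 0.0, -0.005]
contact_force: [-1.4, 16.2, 1.7]
opening: 0.998
```

Run:
```python
from h import *
from plant import r
print("now",stem(r.snapshot("top")["pixels"]))
look2(r,"k11"); look(r,"k11b")
```

```text
now 7.079607415485277
[-1.71 16.84  2.39] [ 0.5565 -0.1679  0.1073] 17.63
[-0.95 17.58  2.07] [ 0.5565 -0.168   0.1073] 17.73 1.0
```

View pics/k11.png

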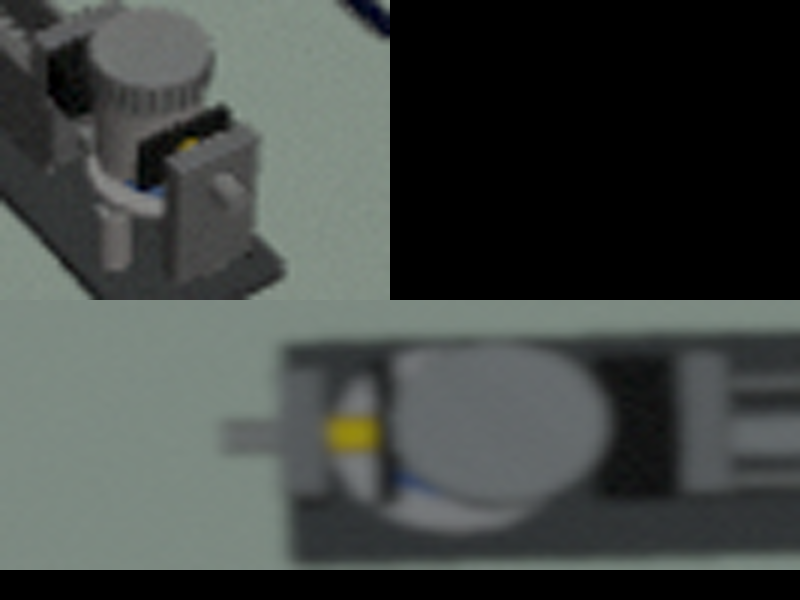

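View pics/k11b.png

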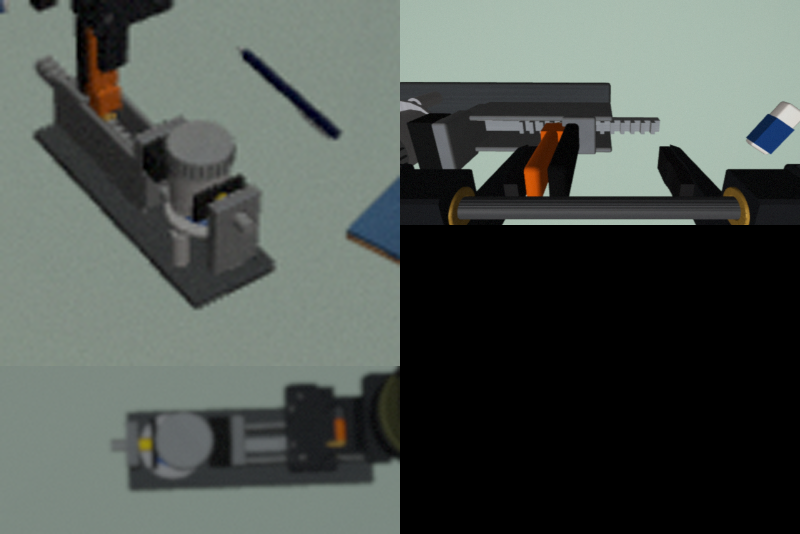

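The trigger is at its stop: the force is rising with no further motion. The pad is only about 9 mm in, so I'll take one more short stroke to reach 10 mm clear of the trigger's stop.

Request:
carry_out(
  commands=[
    [[0,0,0,0,-0.8,0,8.8],[0,0,0,0,-1.6,0,8.8],[0,0,0,0,-2.4,0,8.8],[0,0,0,0,-3.1,0,8.8],[0,0,0,0,-3.1,0,8.8],[0,0,0,0,-3.1,0,8.8],[0,0,0,0,-3.1,0,8.8],[0,0,0,0,-3.1,0,8.8],[0,0,0,0,-3.1,0,8.8]],
  ],
)

```text
clock: 18.63
tool_pos: [0.5551, -0.1459, 0.1079]
eef_rot: [1.0, 0.025, 0.002, 0.001]
contact_force: [0.0, 2.2, 0.8]
opening: 1.001
```

Run:
```python
from h import *
from plant import r
print("now",stem(r.snapshot("top")["pixels"]))
look2(r,"k12")
```

```text
now 10.684395383843453
[-0.03  2.16 -0.28] [ 0.5551 -0.1458  0.1079] 18.68
```

View pics/k12.png

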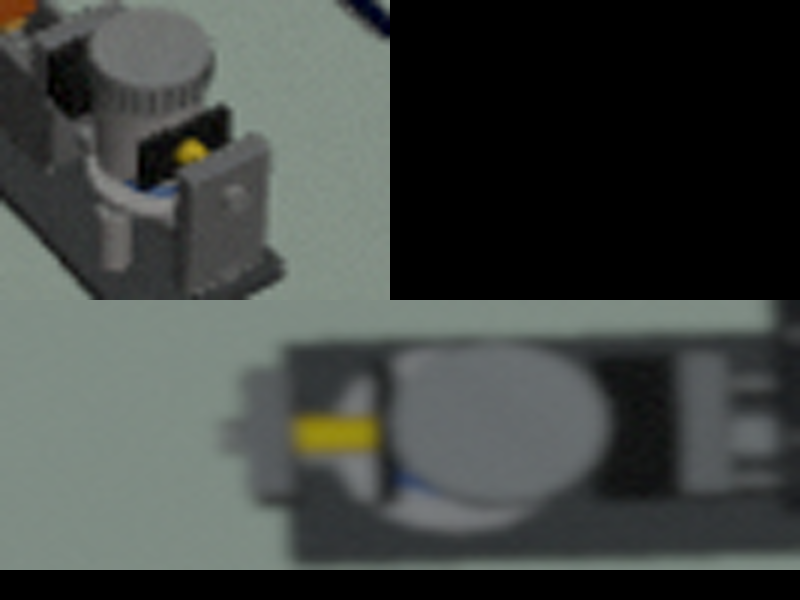

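Request:
carry_out(
  commands=[
    [[0,0,0,0,-0.4,0,8.8],[0,0,0,0,-0.8,0,8.8],[0,0,0,0,-0.8,0,8.8],[0,0,0,0,-0.8,0,8.8],[0,0,0,0,-0.8,0,8.8],[0,0,0,0,-0.3,0,8.8],[0,0,0,0,0.1,0,8.8],[0,0,0,0,0.4,0,8.8],[0,0,0,0,0.6,0,8.8],[0,0,0,0,0.6,0,8.8]],
  ],
)

```text
clock: 19.62
tool_pos: [0.5554, -0.1493, 0.1077]
eef_rot: [1.0, 0.026, 0.001, -0.001]
contact_force: [0.1, 5.4, 0.4]
opening: 0.999
```

Run:
```python
from h import *
from plant import r
print("now",stem(r.snapshot("top")["pixels"]))
s=r.get_state();print(s["contact_force"].round(2),s["tool_pos"].round(4))
```

```text
now 10.612725450901806
[-0.57  6.41  1.11] [ 0.5554 -0.1492  0.1077]
```

Request:
carry_out(
  commands=[
    [[0,0,0,0,0.25,0,8.8],[0,0,0,0,0.5,0,8.8],[0,0,0,0,0.5,0,8.8],[0,0,0,0,0.5,0,8.8]],
  ],
)

```text
clock: 20.0
tool_pos: [0.5556, -0.1524, 0.1076]
eef_rot: [1.0, 0.027, 0.001, -0.002]
contact_force: [-0.1, 9.2, 1.5]
opening: 0.998
```

Run:
```python
from h import *
from plant import r
print("now",stem(r.snapshot("top")["pixels"]))
look2(r,"k13")
```

```text
now 9.222753586710294
[-0.53  8.77  0.07] [ 0.5556 -0.1523  0.1076] 20.05
```

View pics/k13.png

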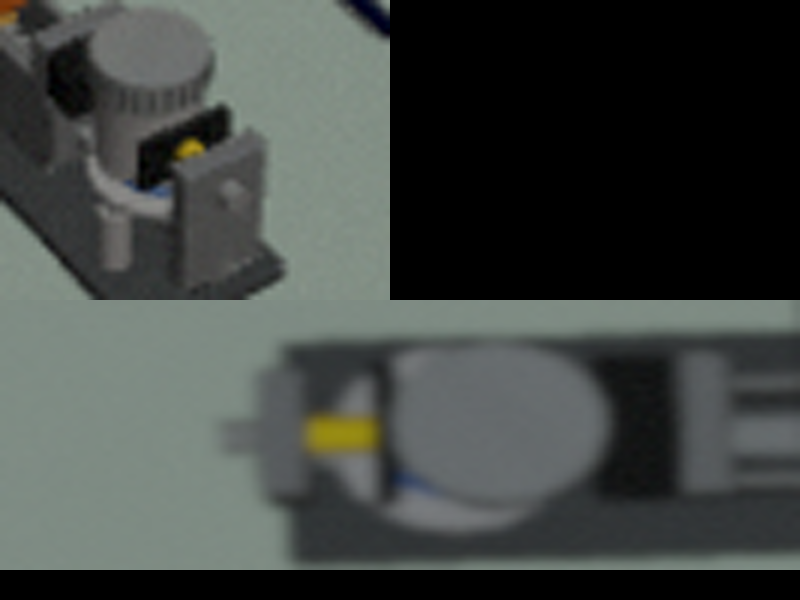

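```bash
cat >> h.py <<'E'
def stem2(im):
    f=im.astype(float)[235:280,255:330]; y=f[...,:2].min(2)-f[...,2]  # yellow excess
    rows=np.argsort(y.sum(1))[-3:]; p=y[rows].mean(0); m=np.sort(p)[-4:].mean()/2
    x=np.arange(len(p)); k=np.argmax(p)
    i=k
    while p[i]>m:i-=1
    a=i+(m-p[i])/(p[i+1]-p[i]); j=k
    while p[j]>m:j+=1
    b=j-1+(p[j-1]-m)/(p[j-1]-p[j]); return a+255,b+255,b-a
E
python3 - <<'E'
from h import *
from plant import r
for f in("top0","top9"): print(stem2(cv2.imread(f"pics/{f}.png")[:,:,::-1]))
d=r.snapshot("top"); print(stem2(d["pixels"]))
# px per mm at z=.078 near here
print(np.linalg.norm(proj(d,[.547,.05,.08])-proj(d,[.547,.03,.08]))/20, np.linalg.norm(proj(d,[.547,.12,.08])-proj(d,[.547,.1,.08]))/20)
E
```

```text
(np.float64(262.04849137931035), np.float64(273.07005494505495), np.float64(11.0215635657446))
(np.float64(262.02385496183206), np.float64(273.0625), np.float64(11.038645038167939))
(np.float64(303.15553435114504), np.float64(311.5824074074074), np.float64(8.426873056262373))
0.5318676681843517 0.5327471063354903
```

Request:
carry_out(
  commands=[
    [[0,0,0,0,0.15,0,8.8],[0,0,0,0,0.3,0,8.8],[0,0,0,0,0.45,0,8.8],[0,0,0,0,0.45,0,8.8],[0,0,0,0,0.45,0,8.8]],
  ],
)

```text
clock: 20.62
tool_pos: [0.5558, -0.1552, 0.1075]
eef_rot: [1.0, 0.027, 0.001, -0.003]
contact_force: [-0.1, 11.0, 1.0]
opening: 1.001
```

Run:
```python
from h import *
from plant import r
print("now",stem2(r.snapshot("top")["pixels"]))
s=r.get_state();print(s["contact_force"].round(2),s["tool_pos"].round(4))
```

```text
now (np.float64(304.564), np.float64(311.6267123287671), np.float64(7.06271232876712))
[-0.28 11.54  1.65] [ 0.5558 -0.1553  0.1075]
```

Request:
carry_out(
  commands=[
    [[0,0,0,0,0.15,0,8.8],[0,0,0,0,0.3,0,8.8],[0,0,0,0,0.38,0,8.8],[0,0,0,0,0.38,0,8.8],[0,0,0,0,0.38,0,8.8],[0,0,0,0,0.38,0,8.8]],
  ],
)

```text
clock: 21.17
tool_pos: [0.556, -0.1578, 0.1075]
eef_rot: [1.0, 0.028, 0.001, -0.004]
contact_force: [-0.7, 13.9, 1.7]
opening: 1.001
```

Run:
```python
from h import *
from plant import r
print("now",stem2(r.snapshot("top")["pixels"]))
look2(r,"k14"); look(r,"k14b")
```

```text
now (np.float64(305.697), np.float64(311.66339285714287), np.float64(5.966392857142857))
[-0.53 13.45  1.52] [ 0.556  -0.1578  0.1075] 21.22
[-0.35 14.29  1.55] [ 0.556  -0.1578  0.1075] 21.32 1.003
```

View pics/k14.png

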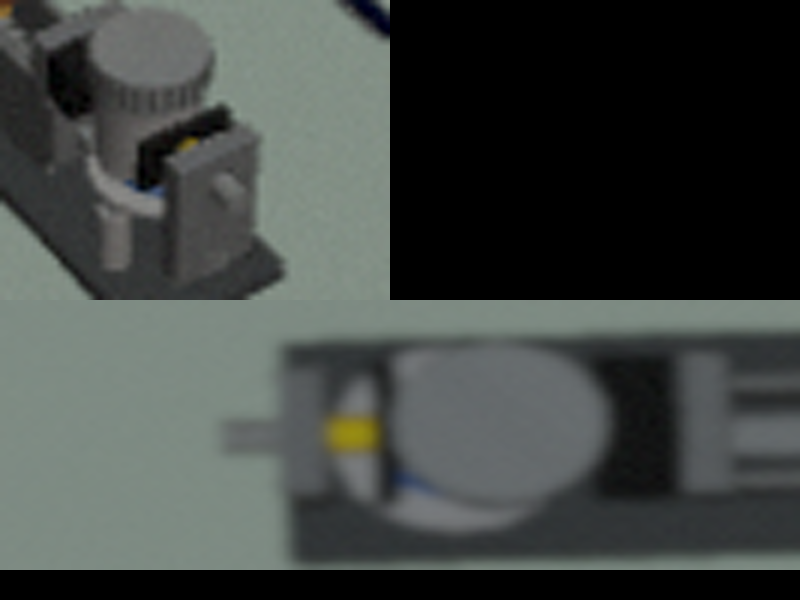

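View pics/k14b.png

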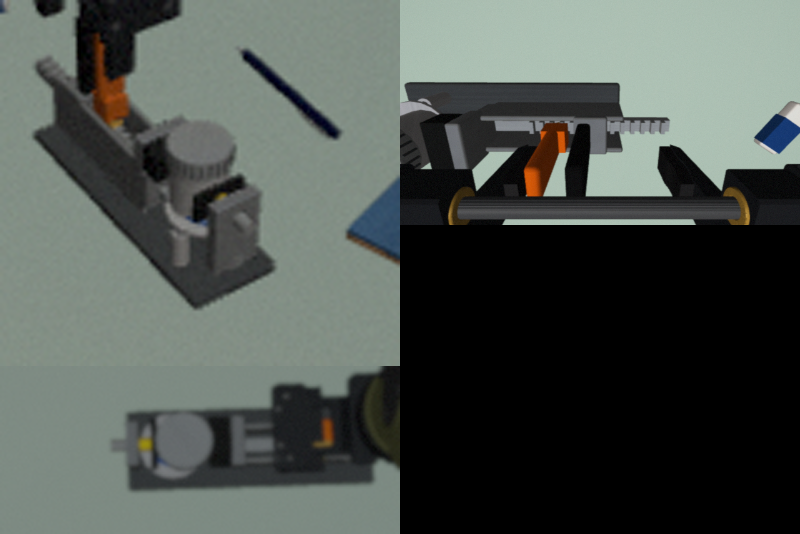

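Request:
carry_out(
  commands=[
    [[0,0,0,0,0.02,0,8.8],[0,0,0,0,0.02,0,8.8],[0,0,0,0,0.02,0,8.8]],
  ],
)

```text
clock: 21.72
tool_pos: [0.556, -0.1578, 0.1075]
eef_rot: [1.0, 0.028, 0.001, -0.004]
contact_force: [-0.7, 14.5, 1.1]
opening: 1.001
```

Run:
```python
from h import *
from plant import r
print("now",stem2(r.snapshot("top")["pixels"])); print(r.get_state()["contact_force"],r.get_state()["tool_pos"])
print(r.finish_job())
```

```text
now (np.float64(305.6880081300813), np.float64(311.6480496453901), np.float64(5.960041515308774))
[-0.95681616 13.83461439  2.29062045] [ 0.55600403 -0.15778449  0.10747285]
the job is handed in; nothing more can be done
None
```

The job is handed in at about 22 s: the tin stands upright against the fixed jaw, and the arm is still holding the trigger squeezed. I put the smaller grey tin on the pan, centred to about 0.5 mm by the wrist camera, and let go of it. I then pumped the trigger with one finger, the gripper straddling trigger and handle: four strokes, then a fifth part stroke that the arm is still holding. On the fourth stroke the trigger reached its own stop with the pad at only about 9 mm, so I let go and took the fifth.

**Last checks:**
- **Pad:** the yellow stem gives 9.5–9.8 mm pressed in. The trigger force of about 14 N, against about 6.5–7 N unloaded, points to about 10 mm. Reading the enlarged picture by eye gives about 9 mm. The three differ by about 1 mm, and all are well short of the 20 mm stop.
- **Trigger:** it is about 10 mm short of its own stop and steady.
- **Clearance:** I saw nothing else moved in the final views. Those were close-ups of the clamp and its surroundings, so I did not check the far bystanders again at the end.

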